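Centre the sample carton and the two filled tins on the inspection stage

TASK

Set up the inspection stage: centre the little sample carton in the bay that has stops on all four sides, square to them with the same gap all round, and centre the two filled biscuit tins, upright, on the crosses of the two other bays, midway between their stops, one in each. The three tins look alike, so judge by lifting which are filled; the empty one must finally stand where it stood at the start. Leave all the other things on the table as they are.

Things in the scene. Friction and masses are not known exactly. Their poses are not given: they have to be found in the camera images.
- stage: fixed flat aluminium stage plate, 140 (its x) by 360 (its y), 10 thick, lying on the table; origin: centre of its underside. Three bays in a row along its y, each with a fine cross marked at its centre, with low dark steel stop blocks that rise 8 above the plate's top. The plate itself never moves; its place and yaw (within 0.2 rad of the world axes) vary.
- bay_box (a point): centre of the carton's bay, on the plate's top (10 above the table), at stage y = +120: stops on four sides, inner faces 42 from the centre along stage x and 36 from it along stage y, so that the carton with its 62 side along stage x has a gap of 11 to each stop.
- bay_near (a point): centre of a tin bay, on the plate's top, at stage x = y = 0: one stop on either side along stage x (each 44 long in y), inner faces 45 from the centre; open along stage y.
- bay_end (a point): centre of the other tin bay, on the plate's top, at stage y = -120: made like bay_near.
- sample_box: small gift carton with a bow on top: 50 (its x) by 62 (its y) in plan, 55 high to the flat top, 66 with the soft-looking bow; 0.05 kg. Origin: centre of its underside. At the start it stands on the plate at any yaw in or between the two tin bays, in the way of the tins.
- tin_a: one of three outwardly identical round biscuit tins with a fixed slip lid (dark body, lighter lid): 57 high, body 64 across, lid 65.6 across over the top 12. Origin: centre of the underside, z up. Two of the three tins are filled (0.38 to 0.52 kg), one is empty (0.07 to 0.09 kg); they change places from start to start and only their weight tells them apart.
- tin_b: one of three outwardly identical round biscuit tins with a fixed slip lid (dark body, lighter lid): 57 high, body 64 across, lid 65.6 across over the top 12. Origin: centre of the underside, z up. Two of the three tins are filled (0.38 to 0.52 kg), one is empty (0.07 to 0.09 kg); they change places from start to start and only their weight tells them apart.
- tin_c: one of three outwardly identical round biscuit tins with a fixed slip lid (dark body, lighter lid): 57 high, body 64 across, lid 65.6 across over the top 12. Origin: centre of the underside, z up. Two of the three tins are filled (0.38 to 0.52 kg), one is empty (0.07 to 0.09 kg); they change places from start to start and only their weight tells them apart.
- glue_stick: Bystander, to be left where it is. Upright glue stick, 26 across, 97 high, among the tins. Origin: centre of its underside.
- tape_roll: Bystander, to be left where it is. Roll of tape lying flat, 72 across, 25 high. Origin: centre of its underside.
- biscuit_ring: Bystander, to be left where it is. Wrapped ring biscuit lying flat, 70 across, 16 high. Origin: centre of its underside.
- tie_jar: Bystander, to be left where it is. Jar of gold ties, 76 across, 105 high. Origin: centre of its underside.
- gel_bottle: Bystander, to be left where it is. Pump bottle of hand gel, 64 by 58, 180 high. Origin: centre of its underside.
- stapler: Bystander, to be left where it is. Desk stapler, 135 (its x) by 34, 49 high. Origin: centre of its underside.
Mind the look-alikes: they are no part of the job. What is shaped like the tin_b but red is not meant.

How it is judged:
By the outcome, as a careful person would: the job done as asked, in the order asked, and still so for the second after the job is handed in, with the robot touching nothing.
It also fails if it takes over 72 s, if anything falls off the work surface, if the arm or the gripper's body presses on something with over 40 N, if the wrist force passes 120 N, or if a joint passes its speed limit or range.

ROBOT

A 6-joint arm with a two-finger parallel gripper is mounted at the origin on a cart in front of the work surface, level with it; the furniture and walls round the work are solid. World frame = base frame: x ahead of the robot, y to its left, z up, the work surface at z = 0. Lengths are in m, angles in degrees, forces in N, time in s.
With the tool pointing down it reaches from about 0.35 to 0.875 m from the base axis. Payload 4.2 kg.
Tool frame: the origin (TCP) lies midway between the tips of the shut fingers; the grasp point (between the pads) lies grip_point_offset behind it (grip_point_offset is the distance from the TCP to the grasp point, in m); z points along the fingers, y is the line along which they close (so a half turn about z gives the same grasp; the last joint's range is limited). The gripper opens to 85 mm and grips with 20 to 120 N. Pads are 22 mm wide; open, the fingers measure 114 mm over their backs; the gripper's body (76 mm by 85 mm) begins 54 mm behind the grasp point. The pads swing forward as they close: fully open they stand 13 mm farther back than shut.
Start: joints at [85.462, 22.042, 0.453, 0, -68.411, -14.817], TCP at [0.207, 0.59, 0.231] pointing down, gripper open.
Joint ranges: [-179.83, 179.83], [-69.29, 118.12], [-61.27, 80.66], [-181.25, 117.63], [-171.15, -9.14], [-177.46, 177.46]. Speed limits (degrees/s): [159.86, 159.86, 180, 180, 180, 180].

INTERFACE

Orientations are given as a 3x3 rotation matrix whose columns are the frame's x, y, z axes.
In Python, from plant import read_state, camera, hand_in, grip_point_offset gives the robot as it stands.
- The arm moves only by the tool step_arm, never from a script. Its argument "increments" is a list of rows, each an object of numbers: "x", "y", "z": the shift along the tool's x, y, z normalised to -1 to 1, where 1 is 150 mm; "wx", "wy", "wz": the turn, a rotation vector about the tool's x, y, z normalised to -1 to 1, where 1 is 45 degrees; "claw": the opening, from 0 (shut) to 1 (fully open). In form: [{"x": .., "y": .., "z": .., "wx": .., "wy": .., "wz": .., "claw": ..}, ...]. A call has 1 to 20 rows; each row is the pose to reach, as a shift and turn from the pose commanded when the call began, along the tool's axes at that moment; what a row does not reach only later rows make up. A row lasts 1/8 s, in which the tool goes at most 62.5 mm and 10.7 degrees, less where a joint would pass 70% of its speed; a pose out of reach is approached as far as the arm can. A call with a number of a shift or a turn outside -1 to 1 is refused whole. A call with a gripper value outside its range is refused whole. The fingers move at their own pace and stop on an object; "squeeze" is the grip in N (left out, the last holds). Time passes only in rows, so rows that repeat a pose let the fingers close. It gives the time, the measured TCP pose, the force, the opening and the grip force at its end, in the units of the state.
- read_state(): the state, without advancing time (a new reading comes with each control period).
- camera(name): name is "scene" or "top" or "wrist"; returns a dict with "pixels" (420x560x3 uint8, red, green, blue), "depth" (420x560 float32, m along the optical axis (not along the pixel's ray), 0 where there is no reading), "intrinsics" (3x3 intrinsics, pixels), "rvec" (rotation vector, rad) and "tvec" (3), from world to camera coordinates, as OpenCV has them. Camera axes: x right, y down, z forward; pixel columns grow to the right and rows downward; lengths in m; the calibration is good to about 2 mm. A picture is of the moment at which its call begins.
- hand_in(): hands the job in; it is judged then, once.
The state is a dict: "time": time; "joint_pos": joint angles; "qvel": joint speeds; "tau": joint torques, N m; "tcp_pos": TCP position; "ee_rot": TCP orientation; "wrist_force": force on the tool from outside, world axes, zero at the start; "ft_torque": the same for the moment, N m; "finger_gap": opening from 0.0 (shut) to 1.0 (fully open); "grip_force": force on a finger pad.
Only numpy, scipy, OpenCV 4.12 (cv2) and the standard library are available. Lean on these libraries where they do the work, as an engineer would, in place of code of your own. Each camera call takes 0.05 s, during which the arm holds its last target. There are 200 camera calls.

## Working session

There is one attempt and no reset: what is moved stays moved. The work goes in short steps, Python scripts to look and compute and a tool call to move; the robot and the scene stay as the last step left them, time stands still between calls to the robot, and variables do not carry over. Pictures are saved under pics/ and viewed, at most 10 in all, crops included, and the job is handed in when it is done.

Besides the shell and the picture viewer there is one more tool, called after "Call:" by a JSON object that holds its "fn" and its "kwargs". step_arm: Moves the arm, as the interface text tells. Its arguments: {"type":"object","properties":{"increments":{"type":"array"},"squeeze":{"type":"number"}},"required":["increments"]}

```bash
mkdir -p pics; ls
python3 - <<'E'
from plant import *
import cv2,numpy as np
print(grip_point_offset); s=read_state(); print(s)
for n in("top","scene"):
    c=camera(n); np.savez(n+'.npz',**c)
    cv2.imwrite(f'pics/{n}1.png',cv2.resize(c['pixels'][:,:,::-1],(800,600),interpolation=cv2.INTER_CUBIC))
    print(n,c['intrinsics'],c['rvec'],c['tvec'])
E
```

```text
pics
0.0187
{'time': 0.0, 'joint_pos': array([ 8.54621792e+01,  2.20925627e+01,  3.80700986e-01, -2.77257302e-02,
       -6.84120143e+01, -1.48182373e+01]), 'qvel': array([-0.0142141 ,  0.14406208, -0.00142212, -0.0273838 , -0.08136994,
       -0.07502002]), 'tau': array([-8.55871222e-04, -3.92293167e+01,  1.88402599e+01,  4.18611914e+00,
       -4.65885911e-03,  1.26845510e-06]), 'tcp_pos': array([0.20692575, 0.58914012, 0.23021218]), 'ee_rot': array([[ 9.43417976e-01, -3.31605397e-01, -6.19602070e-04],
       [-3.31605955e-01, -9.43415602e-01, -2.11962592e-03],
       [ 1.18337136e-04,  2.20515693e-03, -9.99997562e-01]]), 'wrist_force': array([ 0.48200178,  0.1964461 , -0.0377303 ]), 'ft_torque': array([-0.05633323,  0.01593044,  0.01805105]), 'grip_force': 0.0, 'finger_gap': 0.996094752040182}
top [[442.112383     0.         277.7585299 ]
 [  0.         442.112383   211.91334647]
 [  0.           0.           1.        ]] [ 2.16631387 -2.15423817  0.09321754] [0.02976646 0.55114229 1.33342458]
scene [[423.8308864    0.         277.54732645]
 [  0.         423.8308864  203.40148227]
 [  0.           0.           1.        ]] [ 2.26823664 -0.79779361  0.30531026] [-0.43233141  0.28334637  1.13959794]
```

View pics/top1.png

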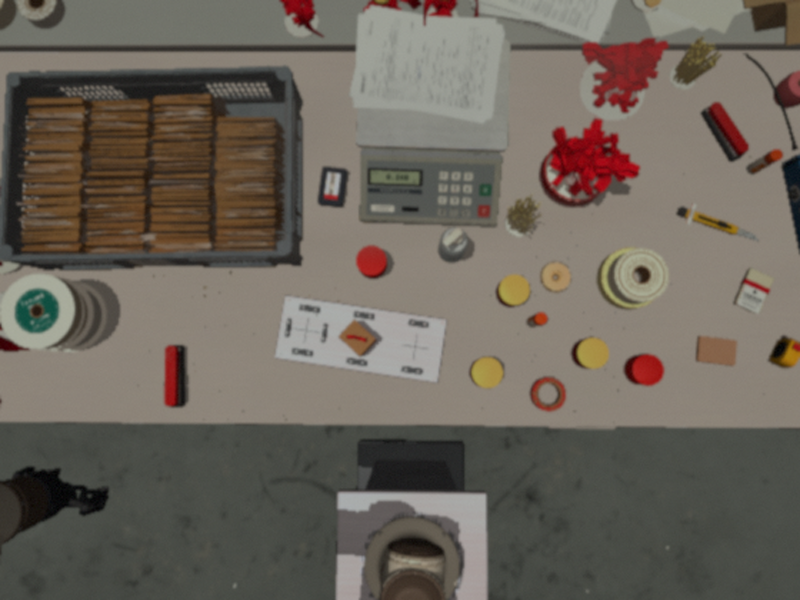

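View pics/scene1.png

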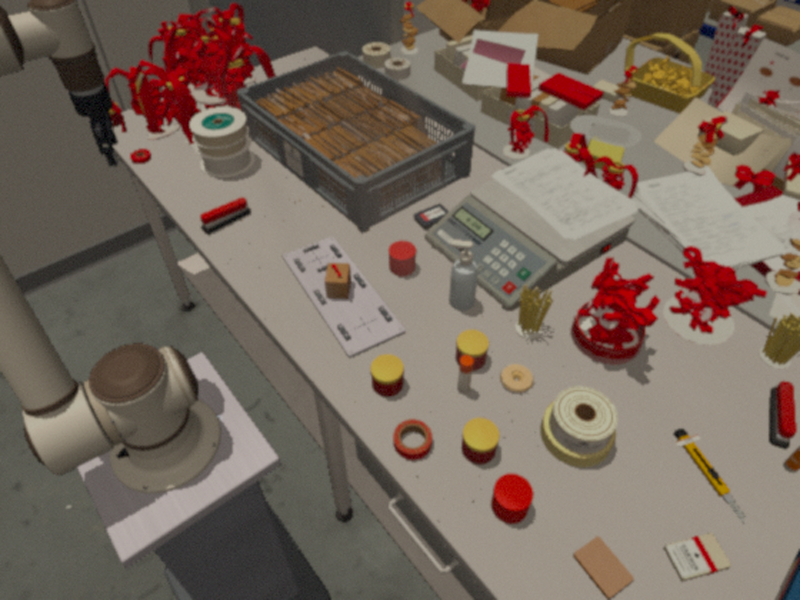

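Top view (800x600 px): the yellow-lidded tins are at (514,290), (487,372) and (592,352). The red look-alikes at (372,262) and (646,370) are excluded. The carton at (361,338) sits on the plate; the other brown pieces, flat at (716,350) and in the crate at the top left, are not it. The glue stick is at (540,319), the ring at (556,277) and the tape at (548,393). The plate crosses are at (308,330) for the four-stop bay, (361,334) and (416,346).

```bash
cat > h.py <<'E'
import numpy as np,cv2
def P(c,uv,z):
    R=cv2.Rodrigues(c['rvec'])[0];t=np.ravel(c['tvec']);o=-R.T@t
    uv=np.atleast_2d(uv).astype(float)
    d=np.c_[uv,np.ones(len(uv))]@np.linalg.inv(c['intrinsics']).T@R
    return (o+d*((z-o[2])/d[:,2])[:,None])
def W(c,X):
    return cv2.projectPoints(np.atleast_2d(X).astype(float),c['rvec'],np.ravel(c['tvec']),c['intrinsics'],None)[0][:,0]
E
python3 - <<'E'
from h import *
np.set_printoptions(precision=4,suppress=True)
T=dict(np.load('top.npz'));S=dict(np.load('scene.npz'))
for n,c in(('top',T),('scene',S)):
    h=cv2.cvtColor(c['pixels'],cv2.COLOR_RGB2HSV)
    m=cv2.inRange(h,(20,110,110),(32,255,255))
    k,l,st,ce=cv2.connectedComponentsWithStats(m)
    for i in range(1,k):
        if 60<st[i,4]<600: print(n,'yel',st[i,4],ce[i],P(c,ce[i],.057)[0])
    m=cv2.inRange(h,(0,0,165),(180,40,255)) if n=='top' else cv2.inRange(h,(110,0,150),(180,60,255))
    m=cv2.morphologyEx(m,cv2.MORPH_CLOSE,np.ones((9,9)))
    k,l,st,ce=cv2.connectedComponentsWithStats(m)
    for i in range(1,k):
        x,y,w,hh,a=st[i]
        if a>1500 and x>150 and y>150:
            cn=max(cv2.findContours((l==i).astype(np.uint8),0,2)[0],key=cv2.contourArea)
            wp=P(c,cn[:,0,:],.010)[:,:2].astype(np.float32)
            r=cv2.minAreaRect(wp*1000);print(n,'plate?',st[i],r)
c=T['pixels'][195:285,185:320,::-1]
a=cv2.resize(c,None,fx=5.9,fy=5.9,interpolation=cv2.INTER_CUBIC);cv2.imwrite('pics/crop1.png',a)
for n,uv in(('glue',(540,319)),('ring',(556,277)),('tape',(548,393))):print(n,P(T,np.array(uv)*.7,.02)[0])
E
```

```text
top yel 61 [492.     153.7541] [ 0.7285 -0.6165  0.057 ]
top yel 368 [359.6114 202.6114] [ 0.5774 -0.2142  0.057 ]
top yel 377 [414.5225 246.7082] [ 0.4458 -0.3755  0.057 ]
top yel 79 [552.6076 248.3291] [ 0.4435 -0.7822  0.057 ]
top yel 382 [340.555  260.1963] [ 0.4045 -0.1555  0.057 ]
top plate? [ 194  209  117   57 4107] ((475.5137939453125, 112.88143920898438), (350.0688781738281, 131.4444122314453), 81.93387603759766)
top plate? [ 238  346  101   74 1897] ((40.47765350341797, 0.6005096435546875), (302.6158142089844, 210.8681182861328), 89.56636047363281)
scene yel 238 [423.9958 105.3277] [1.3333 0.0439 0.057 ]
scene yel 320 [330.4125 239.5563] [ 0.5746 -0.2182  0.057 ]
scene yel 359 [270.5515 257.5404] [ 0.4011 -0.16    0.057 ]
scene yel 466 [336.2532 303.7876] [ 0.4423 -0.3795  0.057 ]
scene yel 236 [494.2331 327.5381] [ 0.6957 -0.6671  0.057 ]
glue [ 0.5181 -0.2761  0.02  ]
ring [ 0.6097 -0.3123  0.02  ]
tape [ 0.3601 -0.2904  0.02  ]
```

View pics/crop1.png

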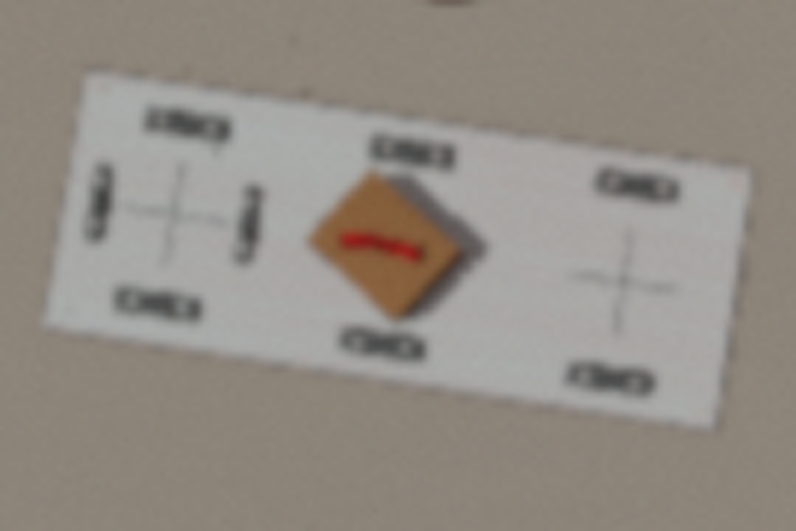

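The crop confirms the choice: the carton with its red bow has top corners at (377,172), (310,240), (397,320) and (465,250), so its long side runs down and to the right. The four-stop cross is at (174,212) and the end cross is at (625,283).

```bash
cat >> h.py <<'E'
from scipy.spatial.transform import Rotation as Ro
def go(x,y,z,yaw,s=None):
    """increment to reach TCP x,y,z with closing axis (tool y) at yaw deg"""
    from plant import read_state
    s=s or read_state();R=s['ee_rot'];a=np.radians(yaw)
    Y=np.array([np.cos(a),np.sin(a),0]);Z=np.array([0,0,-1.]);T=np.c_[np.cross(Y,Z),Y,Z]
    d=R.T@(np.array([x,y,z])-s['tcp_pos'])/.15
    w=np.degrees(Ro.from_matrix(R.T@T).as_rotvec())/45
    print('t',round(s['time'],2),'xyz',np.round(d,3),'w',np.round(w,3),'rows>=',np.linalg.norm(d)*2.4,np.linalg.norm(w)*4.2)
E
python3 - <<'E'
from h import *
np.set_printoptions(precision=4,suppress=True)
T=dict(np.load('top.npz'))
f=lambda uv,z:P(T,(np.array(uv)+.5)/5.9-.5+[185,195],z)
k=f([(377,172),(310,240),(397,320),(465,250)],.065)
print('carton',k,k.mean(0)); 
for a,b in((0,1),(1,2),(2,3),(3,0)):
    d=k[b]-k[a];print(np.linalg.norm(d),np.degrees(np.arctan2(d[1],d[0])))
cr=f([(174,212),(625,283)],.01);d=cr[0]-cr[1];print('cross',cr,np.degrees(np.arctan2(d[1],d[0])),np.linalg.norm(d),cr.mean(0))
go(.47,.11,.23,-45)
E
```

```text
carton [[0.5112 0.1196 0.065 ]
 [0.4765 0.1531 0.065 ]
 [0.4364 0.1085 0.065 ]
 [0.4719 0.0746 0.065 ]] [0.474 0.114 0.065]
0.04822440537615948 135.99606582213167
0.05997081980997271 -131.95769737339333
0.04912364995459139 -43.756831161487895
0.05979804953239713 48.91021237739979
cross [[ 0.4937  0.2314  0.01  ]
 [ 0.4576 -0.007   0.01  ]] 81.40019250971838 0.2410698355336705 [0.4756 0.1122 0.01  ]
t 0.1 xyz [2.714 2.433 0.008] w [ 0.002  0.001 -1.43 ] rows>= 8.74627381292714 6.007059898515635
```

Call:
{"fn": "step_arm", "kwargs": {"increments": [{"x": 0.45,"y": 0.4,"claw": 1},{"x": 0.9,"y": 0.8},{"x": 1,"y": 0.9}]}}

```text
schema error: expected keys x, y, z, wx, wy, wz, claw
```

Call:
{"fn": "step_arm", "kwargs": {"increments": [{"x": 0.45,"y": 0.4,"claw": 1},{"x": 0.9,"y": 0.8},{"x": 1,"y": 0.9}]}}

```text
schema error: expected keys x, y, z, wx, wy, wz, claw
```

Call:
{"fn": "step_arm", "kwargs": {"increments": [{"x": 0.4,"y": 0.35,"wz": -0.2},{"x": 0.71,"y": 0.63,"wz": -0.4},{"x": 0.71,"y": 0.63,"wz": -0.6},{"x": 0.71,"y": 0.63,"wz": -0.8},{"x": 0.71,"y": 0.63,"wz": -1},{"x": 0.71,"y": 0.63,"wz": -1}]}}

```text
schema error: expected keys x, y, z, wx, wy, wz, claw
```

```bash
cat > look.py <<'E'
import sys;from h import *;from plant import *
s=read_state();c=camera('wrist');np.savez(sys.argv[1]+'.npz',**c)
cv2.imwrite(f'pics/{sys.argv[1]}.png',cv2.resize(c['pixels'][:,:,::-1],(800,600),interpolation=cv2.INTER_CUBIC))
print(s['tcp_pos'],np.degrees(np.arctan2(s['ee_rot'][1,1],s['ee_rot'][0,1])),s['joint_pos'],s['time'])
R=cv2.Rodrigues(c['rvec'])[0];print('cam at',-R.T@np.ravel(c['tvec']),'axis',R[2],c['intrinsics'][0,0])
E
python3 look.py w1
```

```text
[0.20695402 0.58919129 0.2303517 ] -109.36127903529251 [ 8.54634565e+01  2.20854698e+01  3.87239630e-01 -1.99482232e-02
 -6.84123017e+01 -1.48173681e+01] 0.1
cam at [0.28103453 0.56357945 0.37392668] axis [-0.29285921  0.10098538 -0.95080778] 292.47444913581234
```

View pics/w1.png

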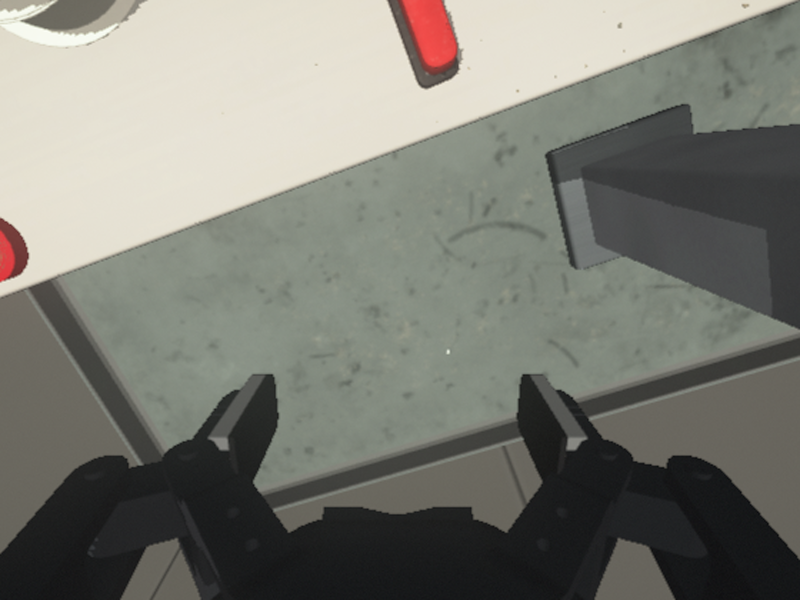

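All seven keys are needed in every row, so nothing has moved yet. The wrist view shows the fingers at (245,420) and (550,420), and the stapler at (430,40).

Call:
{"fn": "step_arm", "kwargs": {"increments": [{"x": 0.3,"y": 0.27,"z": 0,"wx": 0,"wy": 0,"wz": 0,"claw": 1},{"x": 0.6,"y": 0.54,"z": 0,"wx": 0,"wy": 0,"wz": 0,"claw": 1},{"x": 1,"y": 0.9,"z": 0,"wx": 0,"wy": 0,"wz": 0,"claw": 1},{"x": 1,"y": 0.9,"z": 0,"wx": 0,"wy": 0,"wz": 0,"claw": 1}]}}

```text
time: 0.65
tcp_pos: [0.3047, 0.4096, 0.2314]
ee_rot: [[0.943, -0.334, -0.0], [-0.334, -0.943, -0.0], [-0.0, 0.001, -1.0]]
wrist_force: [0.2, 0.6, -0.3]
finger_gap: 1.002
grip_force: 0.0
```

Call:
{"fn": "step_arm", "kwargs": {"increments": [{"x": 0.3,"y": 0.27,"z": 0,"wx": 0,"wy": 0,"wz": 0,"claw": 1},{"x": 0.6,"y": 0.54,"z": 0,"wx": 0,"wy": 0,"wz": 0,"claw": 1},{"x": 1,"y": 0.9,"z": 0,"wx": 0,"wy": 0,"wz": 0,"claw": 1},{"x": 1,"y": 0.9,"z": 0,"wx": 0,"wy": 0,"wz": 0,"claw": 1}]}}

```text
time: 1.15
tcp_pos: [0.4015, 0.2334, 0.2313]
ee_rot: [[0.943, -0.334, -0.0], [-0.334, -0.943, -0.0], [-0.0, 0.0, -1.0]]
wrist_force: [0.7, 0.6, 0.7]
finger_gap: 1.002
grip_force: 0.0
```

Call:
{"fn": "step_arm", "kwargs": {"increments": [{"x": 0.35,"y": 0.3,"z": 0,"wx": 0,"wy": 0,"wz": -0.2,"claw": 1},{"x": 0.71,"y": 0.63,"z": 0,"wx": 0,"wy": 0,"wz": -0.4,"claw": 1},{"x": 0.71,"y": 0.63,"z": 0,"wx": 0,"wy": 0,"wz": -0.6,"claw": 1},{"x": 0.71,"y": 0.63,"z": 0,"wx": 0,"wy": 0,"wz": -0.8,"claw": 1},{"x": 0.71,"y": 0.63,"z": 0,"wx": 0,"wy": 0,"wz": -1,"claw": 1},{"x": 0.71,"y": 0.63,"z": 0,"wx": 0,"wy": 0,"wz": -1,"claw": 1}]}}

```text
time: 1.9
tcp_pos: [0.47, 0.1114, 0.2311]
ee_rot: [[0.902, 0.431, -0.0], [0.431, -0.902, -0.0], [-0.0, -0.0, -1.0]]
wrist_force: [-0.5, 1.0, -0.3]
finger_gap: 1.0
grip_force: 0.0
```

```bash
python3 look.py w2
```

```text
[0.47004293 0.11135813 0.23112181] -64.44899988649675 [ 3.26430860e+01  8.12474038e+00 -1.87992368e+01 -5.54139037e-03
 -6.30846095e+01  8.29104233e+01] 1.9
cam at [0.54080805 0.14598181 0.37467789] axis [-0.27975013 -0.13314943 -0.95079498] 292.47444913581234
```

View pics/w2.png

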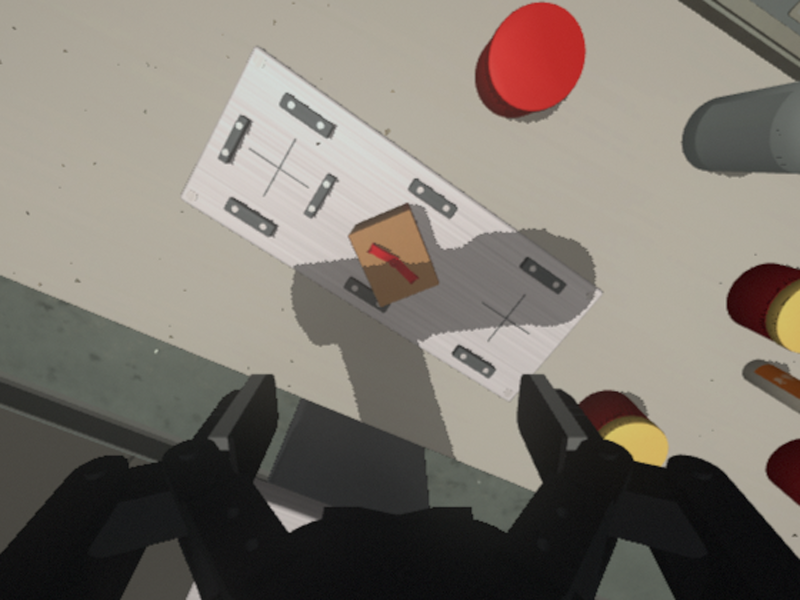

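The wrist view shows plate corners at (258,47), (601,292), (511,400) and (183,197), and crosses at (279,166) and (507,317). The carton's top corners are at (349,236), (408,206), (438,277) and (383,306).

Run:
```python
from h import *
np.set_printoptions(precision=4,suppress=True)
T=dict(np.load('w2.npz'))
f=lambda uv,z:P(T,(np.array(uv)+.5)*.7-.5,z)[:,:2]
def sides(k):
    for a in range(4):
        d=k[(a+1)%4]-k[a];print('  ',np.linalg.norm(d),np.degrees(np.arctan2(d[1],d[0])))
k=f([(349,236),(408,206),(438,277),(383,306)],.065);print('carton',k,k.mean(0));sides(k)
k=f([(258,47),(601,292),(511,400),(183,197)],.01);print('plate',k.mean(0));sides(k)
cr=f([(279,166),(507,317)],.01);d=cr[0]-cr[1];print('cross',cr,np.degrees(np.arctan2(d[1],d[0])),np.linalg.norm(d),cr.mean(0))
h=cv2.cvtColor(T['pixels'],cv2.COLOR_RGB2GRAY)
# refine cross by edges: dark line pixels around each cross
for u,v in((279*.7,166*.7),(507*.7,317*.7)):
    p=h[int(v)-25:int(v)+26,int(u)-25:int(u)+26]
R=cv2.Rodrigues(T['rvec'])[0]
```

```text
carton [[0.4767 0.1554]
 [0.5154 0.1254]
 [0.4772 0.0811]
 [0.4376 0.1092]] [0.4767 0.1178]
   0.04895536983816858 -37.796137154084924
   0.0584903838962914 -130.78692643194395
   0.04860990720354139 144.62376193698626
   0.06052176841098117 49.68204313667297
plate [0.4764 0.1126]
   0.35362363960341126 -98.36837944914271
   0.1344705750082804 172.79645339199445
   0.3562221027831589 81.81465752022584
   0.13558084015394284 -8.310494229084814
cross [[ 0.4939  0.2331]
 [ 0.4593 -0.0062]] 81.76469258909688 0.24181008928623746 [0.4766 0.1134]
```

```bash
python3 -c "
from h import *
go(.4757,.1162,.030,-41)"
```

```text
t 1.95 xyz [ 0.049 -0.013  1.341] w [-0.     0.    -0.522] rows>= 3.2201523386916144 2.192314383102624
```

Call:
{"fn": "step_arm", "kwargs": {"increments": [{"x": 0.05,"y": -0.013,"z": 0.2,"wx": 0,"wy": 0,"wz": -0.2,"claw": 1},{"x": 0.05,"y": -0.013,"z": 0.45,"wx": 0,"wy": 0,"wz": -0.4,"claw": 1},{"x": 0.05,"y": -0.013,"z": 0.7,"wx": 0,"wy": 0,"wz": -0.522,"claw": 1},{"x": 0.05,"y": -0.013,"z": 0.7,"wx": 0,"wy": 0,"wz": -0.522,"claw": 1}]}}

```text
time: 2.45
tcp_pos: [0.474, 0.1153, 0.124]
ee_rot: [[0.656, 0.754, -0.006], [0.754, -0.656, -0.003], [-0.006, -0.002, -1.0]]
wrist_force: [0.4, -0.5, 0.4]
finger_gap: 1.0
grip_force: 0.0
```

Call:
{"fn": "step_arm", "kwargs": {"increments": [{"x": 0,"y": 0,"z": 0.3,"wx": 0,"wy": 0,"wz": 0,"claw": 1},{"x": 0,"y": 0,"z": 0.6,"wx": 0,"wy": 0,"wz": 0,"claw": 1},{"x": 0,"y": 0,"z": 0.64,"wx": 0,"wy": 0,"wz": 0,"claw": 1},{"x": 0,"y": 0,"z": 0.64,"wx": 0,"wy": 0,"wz": 0,"claw": 0.75},{"x": 0,"y": 0,"z": 0.64,"wx": 0,"wy": 0,"wz": 0,"claw": 0.65},{"x": 0,"y": 0,"z": 0.64,"wx": 0,"wy": 0,"wz": 0,"claw": 0.55},{"x": 0,"y": 0,"z": 0.64,"wx": 0,"wy": 0,"wz": 0,"claw": 0.45},{"x": 0,"y": 0,"z": 0.64,"wx": 0,"wy": 0,"wz": 0,"claw": 0.4},{"x": 0,"y": 0,"z": 0.64,"wx": 0,"wy": 0,"wz": 0,"claw": 0.4}], "squeeze": 20}}

```text
time: 3.58
tcp_pos: [0.4772, 0.1169, 0.0324]
ee_rot: [[0.654, 0.756, 0.004], [0.756, -0.654, 0.002], [0.004, 0.002, -1.0]]
wrist_force: [-1.0, 1.6, 6.5]
finger_gap: 0.577
grip_force: 21.9
```

```bash
python3 look.py w3; python3 -c "
from h import *
go(.4757,.1162,.030,-41)"
```

```text
[0.47717199 0.11689008 0.03235682] -40.84845663223087 [ 3.27618760e+01  2.35343262e+01 -3.21843453e+01  4.30102727e-02
 -3.40355324e+01  1.06354262e+02] 3.575
cam at [0.52770307 0.17700986 0.17626937] axis [-0.19913027 -0.23173877 -0.9521787 ] 292.47444913581234
t 3.62 xyz [-0.01  -0.004  0.016] w [ 0.002 -0.005  0.003] rows>= 0.045986572673387606 0.027285451683328046
```

View pics/w3.png

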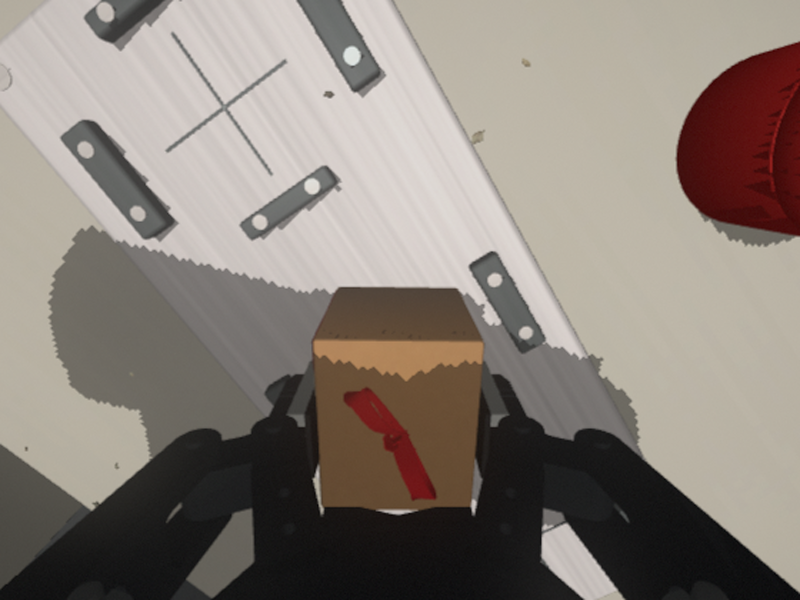

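The carton is held squarely. Its top corners are at (314,341), (483,341), (471,507) and (322,507). The box-bay cross is at (224,107), with arm ends at (173,33), (271,174), (286,61) and (166,151).

Run:
```python
from h import *
from plant import read_state
np.set_printoptions(precision=4,suppress=True)
T=dict(np.load('w3.npz'));s=read_state();R=s['ee_rot'];t=s['tcp_pos']
f=lambda uv,z:P(T,(np.array(uv)+.5)*.7-.5,z)
k=f([(314,341),(483,341),(471,507),(322,507)],.065);print('carton',k.mean(0));
print('in tool',(k-t)@R, ((k-t)@R).mean(0))
c=f([(224,107),(173,33),(271,174),(286,61),(166,151)],.01)
print(c[0]);a=lambda d:np.degrees(np.arctan2(d[1],d[0]));print(a(c[2]-c[1]),a(c[4]-c[3]))
```

```text
carton [0.4759 0.1168 0.065 ]
in tool [[ 0.0293 -0.025  -0.0326]
 [ 0.0293  0.0239 -0.0325]
 [-0.031   0.0237 -0.0327]
 [-0.0309 -0.026  -0.0328]] [-0.0008 -0.0009 -0.0326]
[0.4925 0.2327 0.01  ]
-98.57139501207338 171.49961415905406
```

Call:
{"fn": "step_arm", "kwargs": {"increments": [{"x": 0,"y": 0,"z": -0.15,"wx": 0,"wy": 0,"wz": 0,"claw": 0.4},{"x": 0,"y": 0,"z": -0.35,"wx": 0,"wy": 0,"wz": 0,"claw": 0.4},{"x": 0.2,"y": -0.13,"z": -0.35,"wx": 0,"wy": 0,"wz": 0.2,"claw": 0.4},{"x": 0.4,"y": -0.26,"z": -0.35,"wx": 0,"wy": 0,"wz": 0.4,"claw": 0.4},{"x": 0.6,"y": -0.4,"z": -0.35,"wx": 0,"wy": 0,"wz": 0.6,"claw": 0.4},{"x": 0.65,"y": -0.42,"z": -0.35,"wx": 0,"wy": 0,"wz": 0.8,"claw": 0.4},{"x": 0.65,"y": -0.42,"z": -0.35,"wx": 0,"wy": 0,"wz": 1,"claw": 0.4},{"x": 0.65,"y": -0.42,"z": -0.35,"wx": 0,"wy": 0,"wz": 1,"claw": 0.4}]}}

```text
time: 4.62
tcp_pos: [0.4918, 0.2312, 0.0833]
ee_rot: [[0.997, 0.074, 0.0], [0.074, -0.997, 0.001], [0.0, -0.0, -1.0]]
wrist_force: [-0.4, -0.2, -0.3]
finger_gap: 0.58
grip_force: 21.0
```

```bash
python3 -c "
from h import *
go(.4938,.2322,.045,-98.3)"
```

```text
t 4.62 xyz [ 0.013 -0.006  0.255] w [-0.001 -0.001  0.279] rows>= 0.6140080875959759 1.1703727802006547
```

Call:
{"fn": "step_arm", "kwargs": {"increments": [{"x": 0.013,"y": -0.006,"z": 0,"wx": 0,"wy": 0,"wz": 0.15,"claw": 0.4},{"x": 0.013,"y": -0.006,"z": 0.1,"wx": 0,"wy": 0,"wz": 0.279,"claw": 0.4},{"x": 0.013,"y": -0.006,"z": 0.25,"wx": 0,"wy": 0,"wz": 0.279,"claw": 0.4},{"x": 0.013,"y": -0.006,"z": 0.255,"wx": 0,"wy": 0,"wz": 0.279,"claw": 0.4},{"x": 0.013,"y": -0.006,"z": 0.255,"wx": 0,"wy": 0,"wz": 0.279,"claw": 0.4}]}}

```text
time: 5.25
tcp_pos: [0.4942, 0.2322, 0.0453]
ee_rot: [[0.989, -0.145, 0.001], [-0.145, -0.989, 0.001], [0.001, -0.001, -1.0]]
wrist_force: [0.9, 0.2, -0.6]
finger_gap: 0.584
grip_force: 21.0
```

```bash
python3 look.py w4; python3 -c "
from h import *
go(.4938,.2322,.033,-98.3)"
```

```text
[0.49422871 0.23220733 0.04532157] -98.3484096870995 [ 4.21908664e+01  2.64036686e+01 -2.36969453e+01  2.40719704e-02
 -3.98392374e+01  3.94422324e+01] 5.25
cam at [0.57175108 0.22102783 0.18897896] axis [-0.30561964  0.04562116 -0.95106012] 292.47444913581234
t 5.3 xyz [-0.004  0.002  0.084] w [-0.001 -0.002 -0.001] rows>= 0.2008328096235609 0.010872127179693035
```

View pics/w4.png

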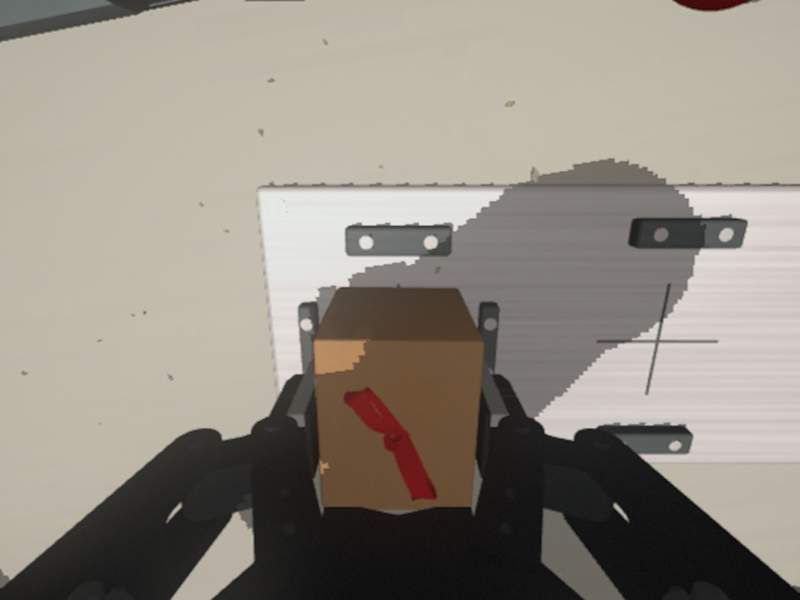

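The plate's far edge runs from (262,187) to (800,184), which is parallel to the held carton. The carton's front bottom edge is at (340..458,289). The side stops span x 300 to 498, with their middle at 399, and the far stop's inner edge is at y 255. The middle cross is at (658,341).

Run:
```python
from h import *
from plant import read_state
np.set_printoptions(precision=4,suppress=True)
T=dict(np.load('w4.npz'));s=read_state();R=s['ee_rot'];t=s['tcp_pos']
f=lambda uv,z:P(T,(np.array(uv)+.5)*.7-.5,z)
q=lambda uv,z:((f(uv,z)-t)@R)
print('carton top',q([(316,341),(483,341),(471,507),(322,507)],.078).round(4))
print('carton front foot',q([(340,289),(458,289)],.023))
print('far stop inner foot',q([(350,255),(450,255)],.010),'if top',q([(350,255)],.018))
print('side stops outer top',q([(300,304),(498,304)],.018))
c=f([(658,341)],.01);print('cross mid',c,q([(658,341)],.01))
e=f([(262,187),(790,184)],.01);d=e[0]-e[1];print('edge ang',np.degrees(np.arctan2(d[1],d[0])),q([(262,187),(790,184)],.01))
```

```text
carton top [[ 0.0286 -0.0237 -0.0324]
 [ 0.0286  0.0247 -0.0325]
 [-0.0318  0.0245 -0.0325]
 [-0.0319 -0.0253 -0.0325]]
carton front foot [[ 0.0274 -0.0239  0.0226]
 [ 0.0274  0.0251  0.0225]]
far stop inner foot [[ 0.0389 -0.0208  0.0356]
 [ 0.039   0.0229  0.0356]] if top [[ 0.0407 -0.0198  0.0276]]
side stops outer top [[ 0.0191 -0.0422  0.0276]
 [ 0.0191  0.0435  0.0275]]
cross mid [[0.4749 0.1125 0.01  ]] [[-0.0019  0.1215  0.0354]]
edge ang 81.97902526487046 [[ 0.0677 -0.0563  0.0357]
 [ 0.069   0.1624  0.0354]]
```

Call:
{"fn": "step_arm", "kwargs": {"increments": [{"x": -0.001,"y": 0.004,"z": 0.05,"wx": 0,"wy": 0,"wz": -0.003,"claw": 0.4},{"x": -0.001,"y": 0.004,"z": 0.085,"wx": 0,"wy": 0,"wz": -0.003,"claw": 0.4},{"x": -0.001,"y": 0.004,"z": 0.085,"wx": 0,"wy": 0,"wz": -0.003,"claw": 0.4},{"x": -0.001,"y": 0.004,"z": 0.085,"wx": 0,"wy": 0,"wz": -0.003,"claw": 0.6},{"x": -0.001,"y": 0.004,"z": 0.085,"wx": 0,"wy": 0,"wz": -0.003,"claw": 0.75},{"x": -0.001,"y": 0.004,"z": 0.085,"wx": 0,"wy": 0,"wz": -0.003,"claw": 0.9},{"x": -0.001,"y": 0.004,"z": 0.085,"wx": 0,"wy": 0,"wz": -0.003,"claw": 0.9},{"x": -0.001,"y": 0.004,"z": -0.2,"wx": 0,"wy": 0,"wz": -0.003,"claw": 0.9},{"x": -0.001,"y": 0.004,"z": -0.6,"wx": 0,"wy": 0,"wz": -0.003,"claw": 1},{"x": -0.001,"y": 0.004,"z": -0.9,"wx": 0,"wy": 0,"wz": -0.003,"claw": 1},{"x": -0.001,"y": 0.004,"z": -0.9,"wx": 0,"wy": 0,"wz": -0.003,"claw": 1}]}}

```text
time: 6.68
tcp_pos: [0.4955, 0.2329, 0.184]
ee_rot: [[0.99, -0.144, 0.008], [-0.144, -0.99, 0.006], [0.007, -0.007, -1.0]]
wrist_force: [-0.6, -0.4, 0.2]
finger_gap: 0.997
grip_force: 0.0
```

```bash
python3 look.py w5; python3 -c "
from h import *
go(.403,-.06,.18,-98.3)"
```

```text
[0.49552592 0.23292537 0.18402581] -98.25494107184358 [ 4.21721286e+01  1.65664407e+01 -1.49468189e+01  5.63603226e-02
 -5.79317734e+01  3.95418847e+01] 6.675
cam at [0.57208327 0.22111235 0.32814683] axis [-0.29926663  0.05021493 -0.95284728] 292.47444913581234
t 6.72 xyz [-3.200e-01  2.014e+00  1.000e-03] w [-0.004 -0.003  0.   ] rows>= 4.89404138817588 0.02265236914477575
```

View pics/w5.png

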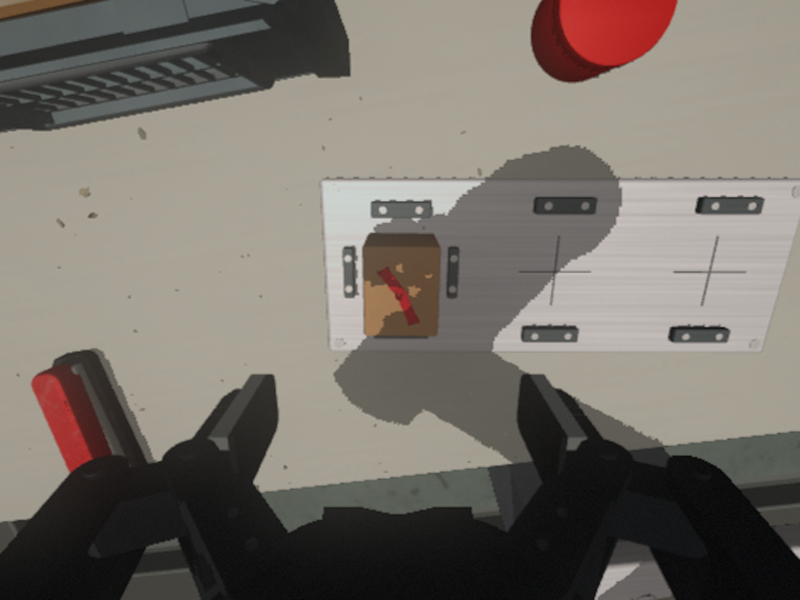

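The carton stands centred among its stops. Its top corners are at (363,246), (441,246), (438,336) and (366,336). The tin-bay crosses are at (555,271) and (710,271). The plate's far edge runs from (322,180) to (797,180).

Run:
```python
from h import *
np.set_printoptions(precision=4,suppress=True)
T=dict(np.load('w5.npz'))
f=lambda uv,z:P(T,(np.array(uv)+.5)*.7-.5,z)[:,:2]
a=lambda d:np.degrees(np.arctan2(d[1],d[0]))
k=f([(363,246),(441,246),(438,336),(366,336)],.065);print('carton',k.mean(0),a(k[0]-k[1]),a(k[3]-k[2]),np.linalg.norm(k[0]-k[1]),np.linalg.norm(k[0]-k[3]))
c=f([(555,271),(710,271)],.01);d=c[0]-c[1];print(c,a(d),np.linalg.norm(d),'box bay',c[0]+d)
e=f([(322,180),(797,180),(762,351),(333,350)],.01);print('edges',a(e[0]-e[1]),a(e[3]-e[2]),np.linalg.norm(e[0]-e[1]),e.mean(0))
# stops: inner faces top edges (z=.018)
s=f([(355,272),(448,272)],.018);print('side stop mid',s.mean(0),np.linalg.norm(s[0]-s[1]))
```

```text
carton [0.4915 0.2315] 81.83438926119591 81.93055377923793 0.04964932936545796 0.0620464622443949
[[ 0.4752  0.1128]
 [ 0.4582 -0.0065]] 81.85980356903919 0.12053548104815186 box bay [0.4923 0.2321]
edges 81.77156931731757 81.8007585287222 0.3468668328394762 [0.4758 0.1149]
side stop mid [0.4935 0.2315] 0.07112869513269601
```

Call:
{"fn": "step_arm", "kwargs": {"increments": [{"x": -0.05,"y": 0.3,"z": -0.1,"wx": 0,"wy": 0,"wz": 0,"claw": 1},{"x": -0.1,"y": 0.7,"z": -0.2,"wx": 0,"wy": 0,"wz": 0,"claw": 1},{"x": -0.1,"y": 1,"z": -0.3,"wx": 0,"wy": 0,"wz": 0,"claw": 1}]}}

```text
time: 7.1
tcp_pos: [0.4551, 0.0831, 0.2232]
ee_rot: [[0.99, -0.144, -0.004], [-0.144, -0.99, -0.002], [-0.004, 0.002, -1.0]]
wrist_force: [0.0, -0.4, 1.1]
finger_gap: 0.996
grip_force: 0.0
```

Call:
{"fn": "step_arm", "kwargs": {"increments": [{"x": -0.05,"y": 0.4,"z": 0,"wx": 0,"wy": 0,"wz": 0,"claw": 1},{"x": -0.05,"y": 0.8,"z": 0,"wx": 0,"wy": 0,"wz": 0,"claw": 1},{"x": -0.05,"y": 1,"z": 0,"wx": 0,"wy": 0,"wz": 0,"claw": 1}]}}

```text
time: 7.48
tcp_pos: [0.4261, -0.0644, 0.2231]
ee_rot: [[0.989, -0.146, -0.003], [-0.146, -0.989, -0.0], [-0.003, 0.001, -1.0]]
wrist_force: [0.9, 0.3, 0.1]
finger_gap: 0.997
grip_force: 0.0
```

Call:
{"fn": "step_arm", "kwargs": {"increments": [{"x": -0.05,"y": 0.4,"z": 0,"wx": 0,"wy": 0,"wz": 0,"claw": 1},{"x": -0.05,"y": 0.8,"z": 0,"wx": 0,"wy": 0,"wz": 0,"claw": 1},{"x": -0.05,"y": 1,"z": 0,"wx": 0,"wy": 0,"wz": 0,"claw": 1},{"x": -0.05,"y": 1,"z": 0,"wx": 0,"wy": 0,"wz": 0,"claw": 1},{"x": -0.05,"y": 1,"z": 0,"wx": 0,"wy": 0,"wz": 0,"claw": 1}]}}

```text
time: 8.1
tcp_pos: [0.3984, -0.2092, 0.2234]
ee_rot: [[0.99, -0.144, -0.002], [-0.144, -0.99, 0.001], [-0.002, -0.0, -1.0]]
wrist_force: [0.5, -0.2, 0.5]
finger_gap: 1.002
grip_force: 0.0
```

```bash
cat > tins.py <<'E'
import sys;from h import *
def tins(c,zt=.057,x0=0):
    h=cv2.cvtColor(c['pixels'],cv2.COLOR_RGB2HSV)
    m=cv2.inRange(h,(20,110,60),(33,255,255));out=[]
    for cn in cv2.findContours(m,0,cv2.CHAIN_APPROX_NONE)[0]:
        if cv2.contourArea(cn)<300: continue
        w=P(c,cn[:,0,:].astype(float),zt)[:,:2]
        (x,y),r=cv2.minEnclosingCircle((w*1000).astype(np.float32))
        # least-squares circle too
        A=np.c_[w,np.ones(len(w))];s=np.linalg.lstsq(A,(w**2).sum(1),rcond=None)[0]
        out.append((s[0]/2,s[1]/2));print('tin top px',cn[:,0].mean(0)/.7,'lsq',s[:2]/2,np.sqrt(s[2]+(s[:2]**2).sum()/4),'enc',x/1000,y/1000,r)
    return out
if __name__=='__main__': tins(dict(np.load(sys.argv[1]+'.npz')),float(sys.argv[2]) if len(sys.argv)>2 else .057)
E
python3 look.py w6; python3 tins.py w6
```

```text
[ 0.39842483 -0.20917736  0.22343907] -98.30502127299467 [-6.91537649e+00  5.19691992e+00 -2.34131751e+01 -2.54031032e-02
 -6.15284540e+01  8.86225154e+01] 8.1
cam at [ 0.47642051 -0.22031199  0.36684457] axis [-0.30879622  0.04557934 -0.95003548] 292.47444913581234
tin top px [327.37949167 267.53724803] lsq [ 0.40501271 -0.15593351] 0.03183816065242648 enc 0.4051227722167969 -0.15603257751464844 32.72481155395508
tin top px [618.17082389 168.0952381 ] lsq [ 0.44656449 -0.37426658] 0.03274085165570248 enc 0.4460728759765625 -0.3740434875488281 34.02345657348633
tin top px [364.86052409  18.76584954] lsq [ 0.5656811 -0.2123387] 0.023511279038275656 enc 0.5727535400390625 -0.21317381286621093 31.721973419189453
```

View pics/w6.png

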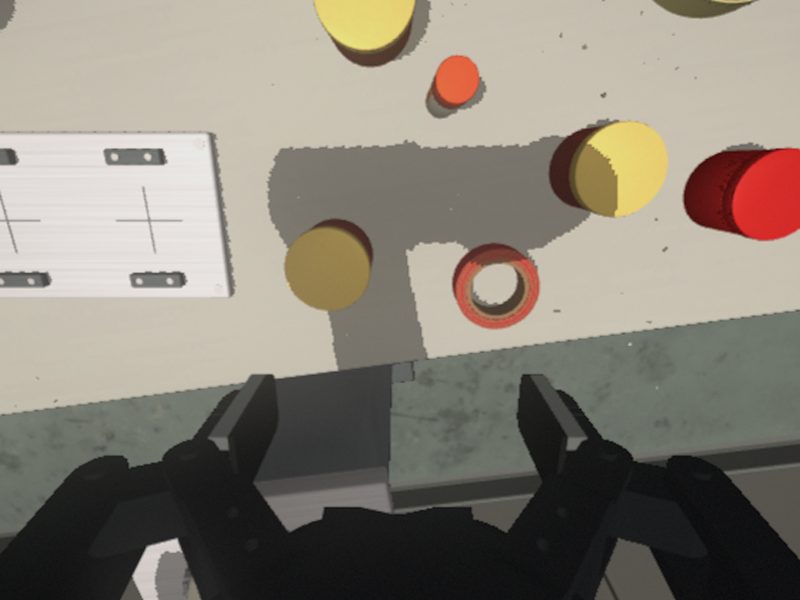

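Three yellow tins are in view: (327,267), (618,168), and one cut off at the top at (365,19). The glue stick is at (457,80), the tape at (497,285) and the red look-alike at (765,195). I'll weigh the nearest tin, at (327,267), first.

```bash
python3 -c "
from h import *
go(.4045,-.1555,.11,-98.3)"
```

```text
t 8.15 xyz [-0.011 -0.358  0.759] w [-0.     0.002  0.001] rows>= 2.0127873549571835 0.010326146036246982
```

Call:
{"fn": "step_arm", "kwargs": {"increments": [{"x": -0.011,"y": -0.25,"z": 0.3,"wx": 0,"wy": 0,"wz": 0,"claw": 1},{"x": -0.011,"y": -0.358,"z": 0.6,"wx": 0,"wy": 0,"wz": 0,"claw": 1},{"x": -0.011,"y": -0.358,"z": 0.759,"wx": 0,"wy": 0,"wz": 0,"claw": 1},{"x": -0.011,"y": -0.358,"z": 0.759,"wx": 0,"wy": 0,"wz": 0,"claw": 1}]}}

```text
time: 8.65
tcp_pos: [0.4039, -0.155, 0.1092]
ee_rot: [[0.99, -0.142, -0.005], [-0.142, -0.99, 0.0], [-0.005, 0.001, -1.0]]
wrist_force: [0.2, 0.9, -0.2]
finger_gap: 1.002
grip_force: 0.0
```

```bash
python3 -c "
from h import *
from plant import camera
from tins import tins
go(.4045,-.1555,.010,-98.3)
tins(camera('wrist'))"
```

```text
t 8.65 xyz [0.007 0.002 0.662] w [0.001 0.006 0.003] rows>= 1.5880342492795607 0.029259620269737573
tin top px [397.73379231 317.53872633] lsq [ 0.4051748  -0.15529282] 0.03250201860205936 enc 0.4052386169433594 -0.15518228149414062 33.476985931396484
tin top px [791.78844057 183.92584515] lsq [ 0.44567499 -0.34761813] 0.01428633433476264 enc 0.4448147888183594 -0.344359619140625 21.25852394104004
```

Aligned to under 1 mm. Now I'll descend, grip and lift to weigh.

Call:
{"fn": "step_arm", "kwargs": {"increments": [{"x": 0.007,"y": 0.001,"z": 0.3,"wx": 0,"wy": 0.005,"wz": 0,"claw": 1},{"x": 0.007,"y": 0.001,"z": 0.6,"wx": 0,"wy": 0.005,"wz": 0,"claw": 1},{"x": 0.007,"y": 0.001,"z": 0.662,"wx": 0,"wy": 0.005,"wz": 0,"claw": 1},{"x": 0.007,"y": 0.001,"z": 0.662,"wx": 0,"wy": 0.005,"wz": 0,"claw": 0.85},{"x": 0.007,"y": 0.001,"z": 0.662,"wx": 0,"wy": 0.005,"wz": 0,"claw": 0.75},{"x": 0.007,"y": 0.001,"z": 0.662,"wx": 0,"wy": 0.005,"wz": 0,"claw": 0.65},{"x": 0.007,"y": 0.001,"z": 0.662,"wx": 0,"wy": 0.005,"wz": 0,"claw": 0.6},{"x": 0.007,"y": 0.001,"z": 0.662,"wx": 0,"wy": 0.005,"wz": 0,"claw": 0.6}], "squeeze": 40}}

```text
time: 9.7
tcp_pos: [0.4078, -0.1565, 0.0132]
ee_rot: [[0.99, -0.143, 0.008], [-0.143, -0.99, -0.001], [0.008, -0.0, -1.0]]
wrist_force: [-0.5, 0.2, 7.1]
finger_gap: 0.752
grip_force: 43.2
```

Call:
{"fn": "step_arm", "kwargs": {"increments": [{"x": 0,"y": 0,"z": -0.1,"wx": 0,"wy": 0,"wz": 0,"claw": 0.6},{"x": 0,"y": 0,"z": -0.2,"wx": 0,"wy": 0,"wz": 0,"claw": 0.6},{"x": 0,"y": 0,"z": -0.2,"wx": 0,"wy": 0,"wz": 0,"claw": 0.6},{"x": 0,"y": 0,"z": -0.2,"wx": 0,"wy": 0,"wz": 0,"claw": 0.6}]}}

```text
time: 10.2
tcp_pos: [0.4058, -0.1564, 0.0414]
ee_rot: [[0.99, -0.144, 0.004], [-0.144, -0.99, -0.0], [0.004, -0.0, -1.0]]
wrist_force: [-0.7, 0.3, -1.2]
finger_gap: 0.752
grip_force: 44.3
```

```bash
python3 -c "
from h import *
from plant import *
from tins import tins
c=camera('wrist');s=read_state();print(s['wrist_force'],s['tcp_pos']);tins(c,.087)
go(.459,-.0062,.068,-98.2)"
```

```text
[-0.44810794  0.23105037 -0.77048176] [ 0.40564929 -0.1563709   0.04116066]
tin top px [397.07207207 439.64607465] lsq [ 0.40937763 -0.15660352] 0.03042881839788063 enc 0.40619451904296877 -0.1561572265625 33.70509338378906
t 10.25 xyz [ 0.208 -1.042 -0.178] w [-0.    -0.004 -0.002] rows>= 2.5857676686092135 0.02058095319031647
```

The scale reads about 0.8 to 1.2 N, so this tin is empty. I'll put it back exactly where it was.

Call:
{"fn": "step_arm", "kwargs": {"increments": [{"x": -0.004,"y": -0.005,"z": 0.1,"wx": 0,"wy": 0,"wz": 0,"claw": 0.6},{"x": -0.004,"y": -0.005,"z": 0.185,"wx": 0,"wy": 0,"wz": 0,"claw": 0.6},{"x": -0.004,"y": -0.005,"z": 0.19,"wx": 0,"wy": 0,"wz": 0,"claw": 0.6},{"x": -0.004,"y": -0.005,"z": 0.19,"wx": 0,"wy": 0,"wz": 0,"claw": 0.8},{"x": -0.004,"y": -0.005,"z": 0.19,"wx": 0,"wy": 0,"wz": 0,"claw": 0.95},{"x": -0.004,"y": -0.005,"z": 0.19,"wx": 0,"wy": 0,"wz": 0,"claw": 1},{"x": -0.004,"y": -0.005,"z": 0.19,"wx": 0,"wy": 0,"wz": 0,"claw": 1},{"x": -0.004,"y": -0.005,"z": -0.1,"wx": 0,"wy": 0,"wz": 0,"claw": 1},{"x": -0.004,"y": -0.005,"z": -0.45,"wx": 0,"wy": 0,"wz": 0,"claw": 1},{"x": -0.004,"y": -0.005,"z": -0.45,"wx": 0,"wy": 0,"wz": 0,"claw": 1},{"x": -0.004,"y": -0.005,"z": -0.45,"wx": 0,"wy": 0,"wz": 0,"claw": 1}]}}

```text
time: 11.62
tcp_pos: [0.4047, -0.1554, 0.1087]
ee_rot: [[0.989, -0.145, 0.004], [-0.145, -0.99, -0.0], [0.004, -0.0, -1.0]]
wrist_force: [-0.4, 0.4, 0.3]
finger_gap: 1.001
grip_force: 0.0
```

```bash
python3 -c "
from h import *
from plant import *
from tins import tins
c=camera('wrist');print(read_state()['tcp_pos']);tins(c,.057)
go(.4465,-.3745,.14,-98.2)
go(.53,-.20,.2,-140)"
```

```text
[ 0.40430853 -0.15545967  0.10810799]
tin top px [396.83053788 326.21746674] lsq [ 0.4020649  -0.15459462] 0.032524691008159634 enc 0.4021255798339844 -0.1545888671875 33.559120178222656
tin top px [791.33472367 185.83941606] lsq [ 0.44567602 -0.34790674] 0.014641447227791355 enc 0.4448815612792969 -0.344918212890625 21.887107849121094
t 11.68 xyz [ 0.49   1.404 -0.212] w [-0.    -0.003 -0.002] rows>= 3.605360829291034 0.015053260777751255
t 11.68 xyz [ 0.873  0.173 -0.611] w [-0.001 -0.003  0.926] rows>= 2.591127198043584 3.8912866405725057
```

```bash
python3 -c "
from h import *
from plant import *
from tins import tins
for i in range(4): c=camera('wrist')
s=read_state();print(s['tcp_pos'],s['ee_rot'][:,2],s['qvel']);tins(c,.057)
import numpy as np
c=camera('top')
for n,q in(('now',c),('start',dict(np.load('top.npz')))):
    h=cv2.cvtColor(q['pixels'],cv2.COLOR_RGB2HSV);m=cv2.inRange(h,(20,110,110),(32,255,255));k,l,st,ce=cv2.connectedComponentsWithStats(m)
    print(n,[(st[i,4],P(q,ce[i],.057)[0,:2]) for i in range(1,k) if 100<st[i,4]<600])
"
```

```text
[ 0.40458753 -0.15555251  0.10785458] [ 1.23397007e-03 -5.48895041e-04 -9.99999088e-01] [-0.01526811 -0.15473788  0.31573741  0.07689641 -0.10126489 -0.07164132]
tin top px [396.4516129 326.3421659] lsq [ 0.40209475 -0.15457967] 0.03253979568889499 enc 0.4021910400390625 -0.15436160278320313 33.566837310791016
tin top px [792.08287895 185.33260632] lsq [ 0.44565714 -0.34771838] 0.014297294612280471 enc 0.44473876953125 -0.34404931640625 21.137598037719727
now [(np.int32(368), array([ 0.57721708, -0.21415565])), (np.int32(377), array([ 0.44582432, -0.37551812]))]
start [(np.int32(368), array([ 0.57739057, -0.21419866])), (np.int32(377), array([ 0.44582432, -0.37551812])), (np.int32(382), array([ 0.40446552, -0.15548302]))]
```

The tin came down about 3 mm short in x, because the arm deflects while gripping. I'll re-grip it and correct that.

Call:
{"fn": "step_arm", "kwargs": {"increments": [{"x": 0,"y": -0.006,"z": 0.3,"wx": 0,"wy": 0,"wz": 0,"claw": 1},{"x": 0,"y": -0.006,"z": 0.6,"wx": 0,"wy": 0,"wz": 0,"claw": 1},{"x": 0,"y": -0.006,"z": 0.653,"wx": 0,"wy": 0,"wz": 0,"claw": 1},{"x": 0,"y": -0.006,"z": 0.653,"wx": 0,"wy": 0,"wz": 0,"claw": 0.85},{"x": 0,"y": -0.006,"z": 0.653,"wx": 0,"wy": 0,"wz": 0,"claw": 0.75},{"x": 0,"y": -0.006,"z": 0.653,"wx": 0,"wy": 0,"wz": 0,"claw": 0.65},{"x": 0,"y": -0.006,"z": 0.653,"wx": 0,"wy": 0,"wz": 0,"claw": 0.6},{"x": 0,"y": -0.006,"z": 0.653,"wx": 0,"wy": 0,"wz": 0,"claw": 0.6},{"x": 0,"y": -0.006,"z": 0.55,"wx": 0,"wy": 0,"wz": 0,"claw": 0.6},{"x": 0.038,"y": -0.0075,"z": 0.55,"wx": 0,"wy": 0,"wz": 0,"claw": 0.6},{"x": 0.038,"y": -0.0075,"z": 0.55,"wx": 0,"wy": 0,"wz": 0,"claw": 0.6},{"x": 0.038,"y": -0.0075,"z": 0.55,"wx": 0,"wy": 0,"wz": 0,"claw": 0.6}]}}

```text
time: 13.42
tcp_pos: [0.411, -0.1553, 0.0259]
ee_rot: [[0.99, -0.144, 0.003], [-0.144, -0.99, -0.0], [0.003, 0.0, -1.0]]
wrist_force: [0.8, -0.1, -1.2]
finger_gap: 0.756
grip_force: 44.4
```

Call:
{"fn": "step_arm", "kwargs": {"increments": [{"x": 0,"y": 0,"z": 0.093,"wx": 0,"wy": 0,"wz": 0,"claw": 0.6},{"x": 0,"y": 0,"z": 0.093,"wx": 0,"wy": 0,"wz": 0,"claw": 0.6},{"x": 0,"y": 0,"z": 0.093,"wx": 0,"wy": 0,"wz": 0,"claw": 0.8},{"x": 0,"y": 0,"z": 0.093,"wx": 0,"wy": 0,"wz": 0,"claw": 0.95},{"x": 0,"y": 0,"z": 0.093,"wx": 0,"wy": 0,"wz": 0,"claw": 1},{"x": 0,"y": 0,"z": 0.093,"wx": 0,"wy": 0,"wz": 0,"claw": 1},{"x": 0,"y": 0,"z": -0.1,"wx": 0,"wy": 0,"wz": 0,"claw": 1},{"x": 0,"y": 0,"z": -0.55,"wx": 0,"wy": 0,"wz": 0,"claw": 1},{"x": -0.038,"y": 0,"z": -0.55,"wx": 0,"wy": 0,"wz": 0,"claw": 1},{"x": -0.038,"y": 0,"z": -0.55,"wx": 0,"wy": 0,"wz": 0,"claw": 1},{"x": -0.038,"y": 0,"z": -0.55,"wx": 0,"wy": 0,"wz": 0,"claw": 1},{"x": -0.038,"y": 0,"z": -0.55,"wx": 0,"wy": 0,"wz": 0,"claw": 1}]}}

```text
time: 14.92
tcp_pos: [0.4048, -0.1544, 0.1078]
ee_rot: [[0.99, -0.144, 0.001], [-0.144, -0.99, -0.001], [0.001, 0.0, -1.0]]
wrist_force: [-0.1, -0.0, 0.2]
finger_gap: 0.999
grip_force: 0.0
```

```bash
cat > st.py <<'E'
from h import *
from plant import *
from tins import tins
for i in range(3): c=camera('wrist')
s=read_state();print(s['tcp_pos'],s['ee_rot'][:,2],s['wrist_force']);tins(c,.057)
E
python3 st.py;python3 -c "
from h import *
go(.4465,-.3745,.14,-98.2)"
```

```text
[ 0.40517869 -0.15444558  0.10818147] [ 2.15108385e-03 -5.83069164e-04 -9.99997516e-01] [ 0.9817652   0.53882076 -0.57385655]
tin top px [396.94779116 319.81640849] lsq [ 0.40597487 -0.1542836 ] 0.03248887801051666 enc 0.40597030639648435 -0.1543118438720703 33.477394104003906
tin top px [792.51428571 187.36      ] lsq [ 0.44551568 -0.34715851] 0.01370654137366328 enc 0.44448291015625 -0.34340557861328125 20.2523193359375
t 15.07 xyz [ 0.484  1.412 -0.211] w [ 0.    -0.003 -0.002] rows>= 3.618399784174168 0.014299023074306829
```

Call:
{"fn": "step_arm", "kwargs": {"increments": [{"x": 0.1,"y": 0.2,"z": -0.1,"wx": 0,"wy": 0,"wz": 0,"claw": 1},{"x": 0.24,"y": 0.6,"z": -0.21,"wx": 0,"wy": 0,"wz": 0,"claw": 1},{"x": 0.24,"y": 0.9,"z": -0.21,"wx": 0,"wy": 0,"wz": 0,"claw": 1}]}}

```text
time: 15.45
tcp_pos: [0.4234, -0.2954, 0.1415]
ee_rot: [[0.99, -0.143, 0.007], [-0.143, -0.99, -0.002], [0.007, 0.001, -1.0]]
wrist_force: [0.2, 0.6, -1.3]
finger_gap: 1.001
grip_force: 0.0
```

Call:
{"fn": "step_arm", "kwargs": {"increments": [{"x": 0.244,"y": 0.3,"z": 0,"wx": 0,"wy": 0,"wz": 0,"claw": 1},{"x": 0.244,"y": 0.512,"z": 0.1,"wx": 0,"wy": 0,"wz": 0,"claw": 1},{"x": 0.244,"y": 0.512,"z": 0.22,"wx": 0,"wy": 0,"wz": 0,"claw": 1},{"x": 0.244,"y": 0.512,"z": 0.22,"wx": 0,"wy": 0,"wz": 0,"claw": 1},{"x": 0.244,"y": 0.512,"z": 0.22,"wx": 0,"wy": 0,"wz": 0,"claw": 1}]}}

```text
time: 16.08
tcp_pos: [0.4471, -0.3745, 0.1081]
ee_rot: [[0.99, -0.143, 0.004], [-0.143, -0.99, -0.001], [0.004, 0.0, -1.0]]
wrist_force: [0.0, 0.7, 0.6]
finger_gap: 1.002
grip_force: 0.0
```

```bash
python3 st.py;python3 -c "
from h import *
go(.4465,-.3745,.010,-98.2)"
```

```text
[ 0.44741969 -0.37434442  0.1086998 ] [ 0.00549195 -0.00143528 -0.99998389] [-0.76251361  0.3388548  -0.34329874]
tin top px [ 34.1188251  441.39519359] lsq [ 0.40514971 -0.164904  ] 0.03105724708263047 enc 0.40579800415039063 -0.16041139221191406 37.26551055908203
tin top px [400.19351167 321.70745589] lsq [ 0.44709399 -0.37587082] 0.032464070324933314 enc 0.44724288940429685 -0.37591357421875 33.271488189697266
tin top px [26.96566999 96.79401993] lsq [ 0.57213039 -0.23078916] 0.023496553911762714 enc 0.5756661987304688 -0.2217396240234375 31.321510314941406
t 16.23 xyz [-0.01   0.001  0.658] w [ 0.001 -0.007 -0.001] rows>= 1.5792673576452698 0.03049814972345381
```

Call:
{"fn": "step_arm", "kwargs": {"increments": [{"x": 0,"y": 0.01,"z": 0.3,"wx": 0,"wy": -0.005,"wz": 0,"claw": 1},{"x": 0,"y": 0.01,"z": 0.6,"wx": 0,"wy": -0.005,"wz": 0,"claw": 1},{"x": 0,"y": 0.01,"z": 0.658,"wx": 0,"wy": -0.005,"wz": 0,"claw": 1},{"x": 0,"y": 0.01,"z": 0.658,"wx": 0,"wy": -0.005,"wz": 0,"claw": 0.85},{"x": 0,"y": 0.01,"z": 0.658,"wx": 0,"wy": -0.005,"wz": 0,"claw": 0.75},{"x": 0,"y": 0.01,"z": 0.658,"wx": 0,"wy": -0.005,"wz": 0,"claw": 0.65},{"x": 0,"y": 0.01,"z": 0.658,"wx": 0,"wy": -0.005,"wz": 0,"claw": 0.6},{"x": 0,"y": 0.01,"z": 0.658,"wx": 0,"wy": -0.005,"wz": 0,"claw": 0.6},{"x": 0,"y": 0.01,"z": 0.5,"wx": 0,"wy": -0.005,"wz": 0,"claw": 0.6},{"x": 0,"y": 0.01,"z": 0.3,"wx": 0,"wy": -0.005,"wz": 0,"claw": 0.6},{"x": 0,"y": 0.01,"z": 0.3,"wx": 0,"wy": -0.005,"wz": 0,"claw": 0.6},{"x": 0,"y": 0.01,"z": 0.3,"wx": 0,"wy": -0.005,"wz": 0,"claw": 0.6}], "squeeze": 45}}

```text
time: 17.73
tcp_pos: [0.4455, -0.3752, 0.0612]
ee_rot: [[0.989, -0.145, -0.002], [-0.145, -0.989, 0.002], [-0.003, -0.002, -1.0]]
wrist_force: [-0.3, -0.2, -5.2]
finger_gap: 0.756
grip_force: 51.5
```

```bash
python3 -c "
from h import *
from plant import *
print(read_state()['wrist_force'])
go(.477,.113,.12,-98.2)"
```

```text
[-0.25947871 -0.21723374 -5.20718263]
t 17.73 xyz [-0.265 -3.251 -0.386] w [-0.002  0.003 -0.003] rows>= 7.883419293236488 0.020877984861086066
```

It reads 5.2 N, so this tin is filled. I'll carry it high to the middle bay.

Call:
{"fn": "step_arm", "kwargs": {"increments": [{"x": 0,"y": 0,"z": -0.4,"wx": 0,"wy": 0,"wz": 0,"claw": 0.6},{"x": 0,"y": 0,"z": -0.75,"wx": 0,"wy": 0,"wz": 0,"claw": 0.6},{"x": -0.05,"y": -0.35,"z": -0.75,"wx": 0,"wy": 0,"wz": 0,"claw": 0.6},{"x": -0.1,"y": -0.7,"z": -0.75,"wx": 0,"wy": 0,"wz": 0,"claw": 0.6},{"x": -0.1,"y": -1,"z": -0.75,"wx": 0,"wy": 0,"wz": 0,"claw": 0.6}]}}

```text
time: 18.35
tcp_pos: [0.4516, -0.2234, 0.1732]
ee_rot: [[0.989, -0.145, -0.004], [-0.145, -0.989, 0.002], [-0.004, -0.001, -1.0]]
wrist_force: [0.9, -0.3, -4.6]
finger_gap: 0.754
grip_force: 53.2
```

Call:
{"fn": "step_arm", "kwargs": {"increments": [{"x": -0.05,"y": -0.35,"z": 0,"wx": 0,"wy": 0,"wz": 0,"claw": 0.6},{"x": -0.1,"y": -0.7,"z": 0,"wx": 0,"wy": 0,"wz": 0,"claw": 0.6},{"x": -0.1,"y": -1,"z": 0,"wx": 0,"wy": 0,"wz": 0,"claw": 0.6}]}}

```text
time: 18.73
tcp_pos: [0.4585, -0.0731, 0.1734]
ee_rot: [[0.99, -0.144, -0.004], [-0.144, -0.99, 0.0], [-0.004, 0.0, -1.0]]
wrist_force: [0.8, 0.3, -4.8]
finger_gap: 0.753
grip_force: 53.2
```

Call:
{"fn": "step_arm", "kwargs": {"increments": [{"x": -0.02,"y": -0.35,"z": 0,"wx": 0,"wy": 0,"wz": 0,"claw": 0.6},{"x": -0.05,"y": -0.7,"z": 0,"wx": 0,"wy": 0,"wz": 0,"claw": 0.6},{"x": -0.065,"y": -1,"z": 0,"wx": 0,"wy": 0,"wz": 0,"claw": 0.6},{"x": -0.065,"y": -1,"z": 0,"wx": 0,"wy": 0,"wz": 0,"claw": 0.6}]}}

```text
time: 19.23
tcp_pos: [0.4717, 0.0774, 0.1734]
ee_rot: [[0.99, -0.14, -0.003], [-0.14, -0.99, -0.001], [-0.003, 0.001, -1.0]]
wrist_force: [-0.2, -0.0, -5.4]
finger_gap: 0.75
grip_force: 53.3
```

```bash
python3 -c "
from h import *
go(.477,.113,.045,-98.2)"
```

```text
t 19.23 xyz [ 0.004 -0.241  0.856] w [0.001 0.003 0.003] rows>= 2.1340327298173585 0.019596134021026064
```

Call:
{"fn": "step_arm", "kwargs": {"increments": [{"x": 0,"y": -0.241,"z": 0,"wx": 0,"wy": 0.003,"wz": 0.003,"claw": 0.6},{"x": 0,"y": -0.241,"z": 0.35,"wx": 0,"wy": 0.003,"wz": 0.003,"claw": 0.6},{"x": 0,"y": -0.241,"z": 0.7,"wx": 0,"wy": 0.003,"wz": 0.003,"claw": 0.6},{"x": 0,"y": -0.241,"z": 0.856,"wx": 0,"wy": 0.003,"wz": 0.003,"claw": 0.6},{"x": 0,"y": -0.241,"z": 0.856,"wx": 0,"wy": 0.003,"wz": 0.003,"claw": 0.6},{"x": 0,"y": -0.241,"z": 0.856,"wx": 0,"wy": 0.003,"wz": 0.003,"claw": 0.6}]}}

```text
time: 19.98
tcp_pos: [0.4781, 0.1107, 0.0473]
ee_rot: [[0.989, -0.147, 0.003], [-0.147, -0.989, -0.0], [0.003, -0.0, -1.0]]
wrist_force: [0.6, 0.1, -4.7]
finger_gap: 0.753
grip_force: 53.3
```

```bash
python3 look.py w7; python3 -c "
from h import *
go(.4763,.113,.024,-98.2)"; python3 tins.py w7 .089
```

```text
[0.47808428 0.11069177 0.04733443] -98.43484941309191 [ 32.10661853  22.05837345 -31.51948909   0.17511899 -36.26414163
  49.31743726] 19.975
cam at [0.55524352 0.09948381 0.19117072] axis [-0.303369    0.04548578 -0.9517869 ] 292.47444913581234
t 20.02 xyz [-0.016 -0.011  0.159] w [-0.002 -0.005 -0.005] rows>= 0.38424446249965055 0.03203370884142474
tin top px [395.37960954 438.66439417] lsq [0.47856605 0.1107325 ] 0.03187016184441409 enc 0.47492605590820314 0.11141985321044921 35.762691497802734
```

View pics/w7.png

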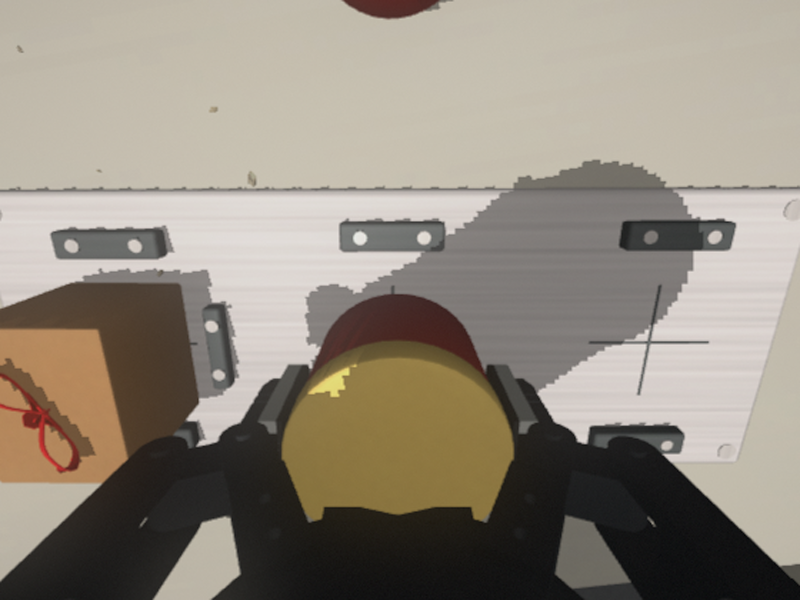

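The tin hangs over the middle bay. Its foot front is at (393,295), the middle cross arm at (393,288) and the end cross at (649,342). The carton to the left, with its inner edge at (190,400), is clear of the fingers. That was the tenth and last picture, so from here I go by numbers.

```bash
python3 -c "
from h import *
from plant import *
T=dict(np.load('w7.npz'));f=lambda uv,z:P(T,(np.array(uv)+.5)*.7-.5,z)[0]
s=read_state();R=s['ee_rot'];t=s['tcp_pos']
for z in(.033,.036): print('foot front in tool',(f((395,295),z)-t)@R)
print('end cross',f((649,342),.01),'armtip',(f((393,288),.01)-t)@R)
go(.4763,.113,.024,-98.2)"
```

```text
foot front in tool [ 0.02720908 -0.00085519  0.01496025]
foot front in tool [ 0.02817919 -0.00084042  0.01196435]
end cross [ 0.45764726 -0.00609045  0.01      ] armtip [ 0.02309765 -0.00186868  0.03794425]
t 20.02 xyz [-0.016 -0.011  0.159] w [-0.002 -0.005 -0.005] rows>= 0.38424446249965055 0.03203370884142474
```

Call:
{"fn": "step_arm", "kwargs": {"increments": [{"x": -0.003,"y": -0.0125,"z": 0.1,"wx": 0,"wy": -0.003,"wz": -0.005,"claw": 0.6},{"x": -0.003,"y": -0.0125,"z": 0.14,"wx": 0,"wy": -0.003,"wz": -0.005,"claw": 0.6},{"x": -0.003,"y": -0.0125,"z": 0.16,"wx": 0,"wy": -0.003,"wz": -0.005,"claw": 0.6},{"x": -0.003,"y": -0.0125,"z": 0.16,"wx": 0,"wy": -0.003,"wz": -0.005,"claw": 0.6},{"x": -0.003,"y": -0.0125,"z": 0.16,"wx": 0,"wy": -0.003,"wz": -0.005,"claw": 0.8},{"x": -0.003,"y": -0.0125,"z": 0.16,"wx": 0,"wy": -0.003,"wz": -0.005,"claw": 0.95},{"x": -0.003,"y": -0.0125,"z": 0.16,"wx": 0,"wy": -0.003,"wz": -0.005,"claw": 1},{"x": -0.003,"y": -0.0125,"z": 0.16,"wx": 0,"wy": -0.003,"wz": -0.005,"claw": 1},{"x": -0.003,"y": -0.0125,"z": -0.1,"wx": 0,"wy": -0.003,"wz": -0.005,"claw": 1},{"x": -0.003,"y": -0.0125,"z": -0.5,"wx": 0,"wy": -0.003,"wz": -0.005,"claw": 1},{"x": -0.003,"y": -0.0125,"z": -0.6,"wx": 0,"wy": -0.003,"wz": -0.005,"claw": 1},{"x": -0.003,"y": -0.0125,"z": -0.6,"wx": 0,"wy": -0.003,"wz": -0.005,"claw": 1}]}}

```text
time: 21.52
tcp_pos: [0.4777, 0.1132, 0.1382]
ee_rot: [[0.99, -0.143, 0.003], [-0.143, -0.99, 0.002], [0.003, -0.002, -1.0]]
wrist_force: [-0.7, -0.7, -1.0]
finger_gap: 1.003
grip_force: 0.0
```

```bash
sed -i 's/tins(c,.057)/tins(c,float(sys.argv[1]) if len(sys.argv)>1 else .057)/;1i import sys' st.py; python3 st.py .067
```

```text
[0.47617568 0.11230773 0.13552097] [-0.00242318 -0.00114693 -0.99999641] [ 0.74388772 -0.66818528 -0.73276142]
tin top px [396.25077979 311.10417966] lsq [0.47537216 0.11319527] 0.032067730457998274 enc 0.4755748901367188 0.11316546630859375 32.96360778808594
```

The tin is within 0.5 mm of its cross. Now for the second filled tin.

Call:
{"fn": "step_arm", "kwargs": {"increments": [{"x": 0.13,"y": 0.35,"z": -0.15,"wx": 0,"wy": 0,"wz": 0,"claw": 1},{"x": 0.26,"y": 0.7,"z": -0.3,"wx": 0,"wy": 0,"wz": 0,"claw": 1},{"x": 0.4,"y": 1,"z": -0.3,"wx": 0,"wy": 0,"wz": 0,"claw": 1}]}}

```text
time: 22.05
tcp_pos: [0.5158, -0.0458, 0.1822]
ee_rot: [[0.99, -0.142, 0.001], [-0.142, -0.99, -0.0], [0.001, -0.0, -1.0]]
wrist_force: [1.5, 0.7, 0.5]
finger_gap: 0.998
grip_force: 0.0
```

Call:
{"fn": "step_arm", "kwargs": {"increments": [{"x": 0.13,"y": 0.35,"z": 0,"wx": 0,"wy": 0,"wz": -0.2,"claw": 1},{"x": 0.26,"y": 0.7,"z": 0,"wx": 0,"wy": 0,"wz": -0.4,"claw": 1},{"x": 0.55,"y": 1,"z": 0,"wx": 0,"wy": 0,"wz": -0.6,"claw": 1},{"x": 0.55,"y": 1,"z": 0,"wx": 0,"wy": 0,"wz": -0.8,"claw": 1},{"x": 0.55,"y": 1,"z": 0,"wx": 0,"wy": 0,"wz": -0.89,"claw": 1},{"x": 0.55,"y": 1,"z": 0,"wx": 0,"wy": 0,"wz": -0.89,"claw": 1},{"x": 0.55,"y": 1,"z": 0,"wx": 0,"wy": 0,"wz": -0.89,"claw": 1}]}}

```text
time: 22.92
tcp_pos: [0.575, -0.2043, 0.1808]
ee_rot: [[0.85, 0.527, -0.002], [0.527, -0.85, 0.0], [-0.001, -0.001, -1.0]]
wrist_force: [0.1, -0.1, -1.0]
finger_gap: 1.0
grip_force: 0.0
```

```bash
python3 st.py; python3 -c "
from h import *
go(.578,-.2145,.11,-58)"
```

```text
[ 0.57525241 -0.20425559  0.18162215] [-3.77749371e-04  1.10141294e-05 -9.99999929e-01] [-0.88756534  0.60528326  0.13145718]
tin top px [198.66071429 414.69642857] lsq [ 0.40950504 -0.13610198] 0.01745740353420723 enc 0.4101250610351562 -0.13430409240722657 26.099140167236328
tin top px [413.57910906 284.10906298] lsq [ 0.5794754  -0.21340945] 0.03207414643188697 enc 0.5791983032226562 -0.21315528869628905 33.020790100097656
tin top px [624.9614154   64.78637305] lsq [ 0.74810095 -0.24198493] 0.03206233336301043 enc 0.7455850830078125 -0.24768994140625 47.61642837524414
t 23.07 xyz [-0.02   0.068  0.477] w [-0.     0.    -0.003] rows>= 1.1584519153272934 0.014134664310043241
```

Call:
{"fn": "step_arm", "kwargs": {"increments": [{"x": -0.01,"y": 0.066,"z": 0.2,"wx": 0,"wy": 0,"wz": 0,"claw": 1},{"x": -0.01,"y": 0.066,"z": 0.5,"wx": 0,"wy": 0,"wz": 0,"claw": 1},{"x": -0.01,"y": 0.066,"z": 0.5,"wx": 0,"wy": 0,"wz": 0,"claw": 1},{"x": -0.01,"y": 0.066,"z": 0.5,"wx": 0,"wy": 0,"wz": 0,"claw": 1}]}}

```text
time: 23.58
tcp_pos: [0.5805, -0.2139, 0.1084]
ee_rot: [[0.849, 0.528, 0.002], [0.528, -0.849, -0.001], [0.001, 0.002, -1.0]]
wrist_force: [0.1, -0.9, -0.0]
finger_gap: 0.996
grip_force: 0.0
```

```bash
python3 st.py; python3 -c "
from h import *
go(.579,-.2135,.010,-58)"
```

```text
[ 0.58060826 -0.21380381  0.10905247] [ 3.98799193e-03 -7.87622020e-04 -9.99991738e-01] [-0.60337622 -0.41601571 -0.07827104]
tin top px [396.47160069 322.42685026] lsq [ 0.57957875 -0.21340245] 0.0324374812510917 enc 0.5796634521484375 -0.21336231994628907 33.38469314575195
tin top px [660.46813895  63.19300667] lsq [ 0.74280779 -0.24230129] 0.03576082198572569 enc 0.7412276611328125 -0.24677557373046874 52.42919158935547
t 23.73 xyz [-0.01  -0.009  0.66 ] w [ 0.004 -0.004 -0.003] rows>= 1.585055921427139 0.024309154567266393
```

Call:
{"fn": "step_arm", "kwargs": {"increments": [{"x": -0.005,"y": -0.006,"z": 0.3,"wx": 0,"wy": 0,"wz": 0,"claw": 1},{"x": -0.005,"y": -0.006,"z": 0.6,"wx": 0,"wy": 0,"wz": 0,"claw": 1},{"x": -0.005,"y": -0.006,"z": 0.66,"wx": 0,"wy": 0,"wz": 0,"claw": 1},{"x": -0.005,"y": -0.006,"z": 0.66,"wx": 0,"wy": 0,"wz": 0,"claw": 0.85},{"x": -0.005,"y": -0.006,"z": 0.66,"wx": 0,"wy": 0,"wz": 0,"claw": 0.75},{"x": -0.005,"y": -0.006,"z": 0.66,"wx": 0,"wy": 0,"wz": 0,"claw": 0.65},{"x": -0.005,"y": -0.006,"z": 0.66,"wx": 0,"wy": 0,"wz": 0,"claw": 0.6},{"x": -0.005,"y": -0.006,"z": 0.66,"wx": 0,"wy": 0,"wz": 0,"claw": 0.6},{"x": -0.005,"y": -0.006,"z": 0.4,"wx": 0,"wy": 0,"wz": 0,"claw": 0.6},{"x": -0.005,"y": -0.006,"z": 0,"wx": 0,"wy": 0,"wz": 0,"claw": 0.6},{"x": -0.005,"y": -0.006,"z": -0.4,"wx": 0,"wy": 0,"wz": 0,"claw": 0.6},{"x": -0.005,"y": -0.006,"z": -0.4,"wx": 0,"wy": 0,"wz": 0,"claw": 0.6},{"x": -0.005,"y": -0.006,"z": -0.4,"wx": 0,"wy": 0,"wz": 0,"claw": 0.6}]}}

```text
time: 25.35
tcp_pos: [0.5762, -0.2125, 0.165]
ee_rot: [[0.85, 0.527, -0.004], [0.527, -0.85, 0.002], [-0.002, -0.004, -1.0]]
wrist_force: [-1.1, -0.5, -6.1]
finger_gap: 0.752
grip_force: 52.2
```

```bash
python3 -c "
from h import *
go(.461,-.0065,.168,-58)"
```

```text
t 25.35 xyz [ 0.07  -1.572 -0.014] w [-0.005  0.003 -0.005] rows>= 3.776392179092902 0.03106024842372534
```

Call:
{"fn": "step_arm", "kwargs": {"increments": [{"x": 0.02,"y": -0.35,"z": 0,"wx": 0,"wy": 0,"wz": 0,"claw": 0.6},{"x": 0.04,"y": -0.7,"z": 0,"wx": 0,"wy": 0,"wz": 0,"claw": 0.6},{"x": 0.04,"y": -1,"z": 0,"wx": 0,"wy": 0,"wz": 0,"claw": 0.6}]}}

```text
time: 25.72
tcp_pos: [0.5009, -0.0815, 0.1636]
ee_rot: [[0.85, 0.527, -0.007], [0.527, -0.85, 0.0], [-0.006, -0.004, -1.0]]
wrist_force: [0.8, 1.2, -5.2]
finger_gap: 0.751
grip_force: 52.5
```

Call:
{"fn": "step_arm", "kwargs": {"increments": [{"x": 0.02,"y": -0.3,"z": 0,"wx": 0,"wy": 0,"wz": 0.2,"claw": 0.6},{"x": 0.03,"y": -0.57,"z": 0,"wx": 0,"wy": 0,"wz": 0.4,"claw": 0.6},{"x": 0.03,"y": -0.57,"z": 0,"wx": 0,"wy": 0,"wz": 0.6,"claw": 0.6},{"x": 0.03,"y": -0.57,"z": 0,"wx": 0,"wy": 0,"wz": 0.8,"claw": 0.6},{"x": 0.03,"y": -0.57,"z": 0,"wx": 0,"wy": 0,"wz": 0.89,"claw": 0.6},{"x": 0.03,"y": -0.57,"z": 0,"wx": 0,"wy": 0,"wz": 0.89,"claw": 0.6}]}}

```text
time: 26.48
tcp_pos: [0.461, -0.0081, 0.1646]
ee_rot: [[0.99, -0.142, -0.005], [-0.142, -0.99, -0.001], [-0.005, 0.002, -1.0]]
wrist_force: [0.3, -0.9, -5.1]
finger_gap: 0.75
grip_force: 52.8
```

```bash
python3 -c "
from h import *
go(.461,-.0065,.045,-98.2)"
```

```text
t 26.48 xyz [ 0.003 -0.012  0.797] w [0.002 0.007 0.001] rows>= 1.9130956557736982 0.029699294297412575
```

Call:
{"fn": "step_arm", "kwargs": {"increments": [{"x": 0.003,"y": -0.01,"z": 0.2,"wx": 0,"wy": 0.003,"wz": 0,"claw": 0.6},{"x": 0.003,"y": -0.01,"z": 0.5,"wx": 0,"wy": 0.003,"wz": 0,"claw": 0.6},{"x": 0.003,"y": -0.01,"z": 0.797,"wx": 0,"wy": 0.003,"wz": 0,"claw": 0.6},{"x": 0.003,"y": -0.01,"z": 0.797,"wx": 0,"wy": 0.003,"wz": 0,"claw": 0.6},{"x": 0.003,"y": -0.01,"z": 0.797,"wx": 0,"wy": 0.003,"wz": 0,"claw": 0.6},{"x": 0.003,"y": -0.01,"z": 0.797,"wx": 0,"wy": 0.003,"wz": 0,"claw": 0.6}]}}

```text
time: 27.22
tcp_pos: [0.4649, -0.0059, 0.049]
ee_rot: [[0.99, -0.142, 0.006], [-0.142, -0.99, 0.001], [0.006, -0.002, -1.0]]
wrist_force: [-0.1, -0.6, -4.9]
finger_gap: 0.748
grip_force: 53.2
```

```bash
python3 st.py .089; python3 -c "
from h import *
go(.4608,-.0065,.0235,-98.2)"
```

```text
[ 0.46423175 -0.00606302  0.04855136] [ 5.14731807e-03  6.03087587e-04 -9.99986571e-01] [ 0.46927144  0.41947737 -4.21696427]
tin top px [759.68367347 460.84693878] lsq [ 0.43979258 -0.11239297] 0.022544704857010874 enc 0.4391534118652344 -0.11656340789794922 28.389265060424805
tin top px [396.52661064 440.18362901] lsq [ 0.46395508 -0.0056419 ] 0.032609999941838316 enc 0.4600585632324219 -0.005053562641143799 36.53408432006836
tin top px [ 68.68663594 402.12365591] lsq [0.48656852 0.08522832] 0.026352007431109006 enc 0.48716024780273437 0.08736457824707031 30.277362823486328
t 27.38 xyz [-0.023  0.006  0.167] w [-0.002 -0.006  0.   ] rows>= 0.4046255624635281 0.027756167332396154
```

Call:
{"fn": "step_arm", "kwargs": {"increments": [{"x": -0.0175,"y": 0.009,"z": 0.1,"wx": 0,"wy": -0.003,"wz": 0,"claw": 0.6},{"x": -0.0175,"y": 0.009,"z": 0.15,"wx": 0,"wy": -0.003,"wz": 0,"claw": 0.6},{"x": -0.0175,"y": 0.009,"z": 0.168,"wx": 0,"wy": -0.003,"wz": 0,"claw": 0.6},{"x": -0.0175,"y": 0.009,"z": 0.168,"wx": 0,"wy": -0.003,"wz": 0,"claw": 0.6},{"x": -0.0175,"y": 0.009,"z": 0.168,"wx": 0,"wy": -0.003,"wz": 0,"claw": 0.8},{"x": -0.0175,"y": 0.009,"z": 0.168,"wx": 0,"wy": -0.003,"wz": 0,"claw": 0.95},{"x": -0.0175,"y": 0.009,"z": 0.168,"wx": 0,"wy": -0.003,"wz": 0,"claw": 1},{"x": -0.0175,"y": 0.009,"z": 0.168,"wx": 0,"wy": -0.003,"wz": 0,"claw": 1},{"x": -0.0175,"y": 0.009,"z": -0.1,"wx": 0,"wy": -0.003,"wz": 0,"claw": 1},{"x": -0.0175,"y": 0.009,"z": -0.5,"wx": 0,"wy": -0.003,"wz": 0,"claw": 1},{"x": -0.0175,"y": 0.009,"z": -0.9,"wx": 0,"wy": -0.003,"wz": 0,"claw": 1},{"x": -0.0175,"y": 0.009,"z": -0.9,"wx": 0,"wy": -0.003,"wz": 0,"claw": 1},{"x": -0.0175,"y": 0.009,"z": -0.9,"wx": 0,"wy": -0.003,"wz": 0,"claw": 1}]}}

```text
time: 29.0
tcp_pos: [0.4597, -0.0073, 0.1819]
ee_rot: [[0.99, -0.143, -0.0], [-0.143, -0.99, 0.0], [-0.001, -0.0, -1.0]]
wrist_force: [0.2, -0.5, -0.5]
finger_gap: 1.003
grip_force: 0.0
```

```bash
cat > fin.py <<'E'
import sys
from h import *
from plant import *
from tins import tins
for i in range(3): c=camera('wrist')
np.savez('wf.npz',**c)
print(read_state()['tcp_pos'],read_state()['time']);tins(c,.067)
# carton top: brown/orange blob, rectangle at z .065
h=cv2.cvtColor(c['pixels'],cv2.COLOR_RGB2HSV);m=cv2.inRange(h,(8,90,70),(18,210,255));m=cv2.morphologyEx(m,cv2.MORPH_CLOSE,np.ones((9,9)))
for cn in cv2.findContours(m,0,2)[0]:
    if cv2.contourArea(cn)>600:
        w=P(c,cn[:,0].astype(float),.065)[:,:2];print('brown',cn[:,0].mean(0)/.7,cv2.minAreaRect((w*1000).astype(np.float32)))
E
python3 fin.py
```

```text
[ 0.45938299 -0.00752093  0.18066725] 29.15
tin top px [616.99534161 324.66614907] lsq [ 0.4116362  -0.14766658] 0.03201118372184282 enc 0.4118179931640625 -0.14766496276855468 33.37935256958008
tin top px [209.89231874 287.45872218] lsq [0.47522862 0.11266173] 0.0322392752274436 enc 0.47428509521484374 0.11218888854980469 33.473148345947266
tin top px [395.68483063 285.0736377 ] lsq [ 0.4597677  -0.00653927] 0.031882084560418474 enc 0.459844970703125 -0.0065189356803894045 32.777587890625
brown [ 70.52313883 280.30181087] ((491.0965576171875, 218.57838439941406), (74.62866973876953, 65.09569549560547), 80.02564239501953)
brown [250.80827068 256.09022556] ((489.9588928222656, 82.34095764160156), (54.44737243652344, 28.937578201293945), 25.33749008178711)
brown [759.02040816 130.65306122] ((522.4713134765625, -230.1731414794922), (40.89072799682617, 13.875625610351562), 85.01045227050781)
```

All three are set down; the end tin reads about 1.3 mm off in x. I'll back off for one joint check of everything.

Call:
{"fn": "step_arm", "kwargs": {"increments": [{"x": -0.2,"y": -0.3,"z": -0.3,"wx": 0,"wy": 0,"wz": 0,"claw": 1},{"x": -0.4,"y": -0.6,"z": -0.35,"wx": 0,"wy": 0,"wz": 0,"claw": 1},{"x": -0.5,"y": -0.9,"z": -0.35,"wx": 0,"wy": 0,"wz": 0,"claw": 1},{"x": -0.5,"y": -0.9,"z": -0.35,"wx": 0,"wy": 0,"wz": 0,"claw": 1},{"x": -0.5,"y": -0.9,"z": -0.35,"wx": 0,"wy": 0,"wz": 0,"claw": 1}]}}

```text
time: 29.78
tcp_pos: [0.405, 0.1368, 0.2336]
ee_rot: [[0.99, -0.142, -0.002], [-0.142, -0.99, -0.002], [-0.002, 0.002, -1.0]]
wrist_force: [-0.3, -0.5, 0.0]
finger_gap: 0.996
grip_force: 0.0
```

```bash
python3 fin.py
python3 - <<'E'
from h import *
from plant import *
np.set_printoptions(precision=4,suppress=True)
c=dict(np.load('wf.npz'))
# fit plate + stops: dark stop pixels on plate, back-project at z=.018, compare with model by minimising over (x,y,yaw)
from scipy.optimize import minimize
def model(p):
    a=np.radians(p[2]);R=np.array([[np.cos(a),-np.sin(a)],[np.sin(a),np.cos(a)]]);return R
g=cv2.GaussianBlur(cv2.cvtColor(c['pixels'],cv2.COLOR_RGB2GRAY),(0,0),1).astype(float)
gx=np.gradient(g)
# plate long edges: sample steps across edges; image line by max gradient
def edge(sx,ys,p):
    R=model(p);pts=[]
    for y in ys:
        o=np.linspace(-.008,.008,81);X=np.c_[(R@np.c_[sx+o,np.full(81,y)].T).T+p[:2],np.full(81,.01)]
        uv=W(c,X).astype(np.float32);v=cv2.remap(g.astype(np.float32),uv[:,:1].copy(),uv[:,1:].copy(),1)[:,0]
        d=np.abs(np.gradient(cv2.GaussianBlur(v[:,None],(1,9),0)[:,0]));i=d.argmax();pts.append((o[i],d[i]))
    return np.array(pts)
p=(.4757,.113,-8.2)
for sx in(.07,-.07):
    e=edge(sx,np.linspace(-.165,.165,23),p);print('edge',sx,(e[:,0]*1000).round(1))
E
```

```text
[0.40539104 0.13603231 0.23412867] 29.925
tin top px [767.38362761 209.56661316] lsq [ 0.40773332 -0.13784569] 0.030141518143429046 enc 0.40715716552734377 -0.14095376586914063 34.01984786987305
tin top px [414.96075353 167.24489796] lsq [0.47482827 0.11329229] 0.03179088862994137 enc 0.47474917602539063 0.11327346038818359 32.312278747558594
tin top px [583.17875841 164.19596111] lsq [ 0.45983341 -0.00523433] 0.03239674619863391 enc 0.4597447204589844 -0.005122781276702881 33.492374420166016
brown [241.77339901 170.88669951] ((491.7745361328125, 231.83116149902344), (49.88510513305664, 59.61857986450195), 81.729248046875)
edge 0.07 [-2.4 -2.4 -2.4 -2.4 -2.4 -2.4 -2.4 -2.4 -2.4 -2.6 -2.4 -2.4 -2.4 -2.4
 -2.4 -2.  -2.2 -2.2 -2.2 -2.2 -2.  -2.2 -2.2]
edge -0.07 [ 1.6  1.6  1.6 -0.8  1.6  1.8  1.8  1.8  1.8  1.8  2.   1.8  1.8  1.8
  1.8  1.8  1.8  2.   2.   2.   2.   2.   2. ]
```

```bash
python3 -c "
from plant import *
print(hand_in())"
```

```text
the job is handed in; nothing more can be done
None
```

I handed the job in at about 30 s on the robot's clock: by the last wrist-camera readings, the carton is within about 1 mm of its bay centre and square, the filled tins are about 0.7 mm (middle bay) and 1.6 mm (end bay) off their crosses, the empty tin is back within about 1.3 mm of its starting place, and nothing else was moved that I know of, though I did not re-check the bystanders.

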